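Pack the measured brackets, close the case and read its label

TASK

Pack the measured brackets for dispatch: put every bracket from the blue mat into the grey case, each lying foot down and flat on the floor of a bay of its own, then close the lid fully and swing the steel hold-down bar all the way across the closed lid. Then take the hand-held reader and hold it level and still for two seconds with its window about 6 cm squarely above the middle of the label on the lid, the reader lying lengthways along the label (either way round), and put it back flat in the middle of its rubber pad, lying along the pad. Do not swing the bar across while the lid is still open, and leave the cup, the green bin and the black flat box alone.

Things in the scene. Friction and masses are not known exactly. Their poses are not given: they have to be found in the camera images.
- case: open grey plastic case fixed to the bench, 140 x 232 mm outside (x, y), 50 mm high, walls 6 mm, floor 6 mm thick; origin under its centre, x towards the hinge side, z up. Three low dividers (4 mm thick, tops 20 mm above the bench) across y at y = -55, 0 and 55 mm part it into four bays, each about 128 mm (x) by 51 mm (y), with centres at x = 0 and y = -83, -28, 28 and 83 mm; a bracket fits a bay only with its length along x
- lid (a joint): angle of the case's lid about its hinge (rad): 0 = closed on the case, 1.9 = fully open, leaning back beyond upright. Flat plate 152 x 232 mm, 8 mm thick, overhanging the front wall by 12 mm; stiff hinge, it stays where it is left; 1 to 4 N at its edge move it either way
- lid_hinge (a point): middle of the lid's hinge line, which runs along the case's y axis: case x = 70 mm, y = 0, z = 50.5 mm. The lid's underside passes through this line; axes are the case's
- label (a point): middle of the paper bar-code label, 64 x 36 mm, stuck on the lid's upper face (outside): 90 mm from the hinge line towards the lid's free edge and 60 mm to the -y side of the lid's middle. Its axes: y along the label's long side (and the hinge line), z out of the lid's upper face; with the lid closed they are the case's axes
- bar (a joint): angle of the steel hold-down bar about its upright pivot (rad): 0 = straight across the closed lid (pointing along the case's -y), grows counter-clockwise seen from above, 1.57 = pointing along the case's +x beside the case, 1.75 = its stop. Bar 22 mm wide, 8 mm thick, its underside 63 mm above the bench (4 mm above the closed lid); it stays where it is left; under 2 N at the knob moves it
- bar_pivot (a point): the bar's pivot on a post beside the case, at the level of the bar's underside: case x = -30 mm, y = 150 mm, z = 63 mm; axes are the case's
- bar_knob (a point): middle of the round upright black knob at the bar's free end: 22 mm diameter, 30 mm tall, from 71 to 101 mm above the bench, 120 mm from the pivot axis
- part0_c (a point): machined aluminium bracket; point at its centre, half-way up (20 mm above its underside). Flat foot 90 x 36 x 12 mm (x, y, z) with one upright block in the middle of it, 34 x 24 mm and 28 mm tall, so 40 mm high in all; x runs along the foot, z up. About 170 g. Starts on the blue mat, foot down. May be absent
- part1_c (a point): machined aluminium bracket; point at its centre, half-way up (20 mm above its underside). Flat foot 90 x 36 x 12 mm (x, y, z) with one upright block in the middle of it, 34 x 24 mm and 28 mm tall, so 40 mm high in all; x runs along the foot, z up. About 170 g. Starts on the blue mat, foot down. May be absent
- part2_c (a point): machined aluminium bracket; point at its centre, half-way up (20 mm above its underside). Flat foot 90 x 36 x 12 mm (x, y, z) with one upright block in the middle of it, 34 x 24 mm and 28 mm tall, so 40 mm high in all; x runs along the foot, z up. About 170 g. Starts on the blue mat, foot down. May be absent
- part3_c (a point): machined aluminium bracket; point at its centre, half-way up (20 mm above its underside). Flat foot 90 x 36 x 12 mm (x, y, z) with one upright block in the middle of it, 34 x 24 mm and 28 mm tall, so 40 mm high in all; x runs along the foot, z up. About 170 g. Starts on the blue mat, foot down. May be absent
- reader_c (a point): hand-held bar-code reader, 150 mm long, about 200 g; point at its middle and centre of mass, 15 mm above its underside. x along it towards the head, z up out of its upper side. Handle from x = -75 to 25 mm, 32 mm wide and 30 mm high (grip it about this point); head from x = 25 to 75 mm, 54 mm wide and 34 mm high. It starts on the rubber pad
- reader_window (a point): middle of the reader's window, on the underside of its head, 50 mm ahead of the reader's middle; it looks straight down out of the underside (along -z); axes are the reader's
- pad_c (a point): middle of the upper face of the reader's black rubber pad, 190 x 90 x 4 mm, fixed to the bench; x along its long side
- cup: bystander: black cup, 60 mm diameter, 60 mm high; origin at the centre of its underside
- green_bin: bystander: open green bin, 120 x 160 x 70 mm; origin at the centre of its underside
- caliper_box: bystander: black flat box, 90 x 200 x 25 mm; origin at the centre of its underside
Things that resemble listed ones, but are neither listed nor needed, are in the scene too. What is shaped like the part that bears part0_c but pink, purple or turquoise is not meant.

How it is judged:
By the outcome, as a careful person would: the job done as asked, in the order asked, and still so for the second after the job is handed in, with the robot touching nothing.
Of part0, part1, part2, part3 only 2 to 4 are there at a start; the rules pass over those that are not, and their reading is None.
At some moment in a run one of part0, part1, part2, part3, reader may be knocked a few centimetres aside while the robot is not near it.
Once in a run the grip may slacken for a moment while it holds something.
It also fails if it takes over 210 s, if anything falls off the work surface, if the arm or the gripper's body presses on something with over 40 N, if the wrist force passes 120 N, or if a joint passes its speed limit or range.

ROBOT

A 7-joint arm with a two-finger parallel gripper is mounted at the origin on the work surface. World frame = base frame: x ahead of the robot, y to its left, z up, the work surface at z = 0. Lengths are in m, angles in rad, forces in N, time in s.
With the tool pointing down it reaches from about 0.4 to 0.85 m from the base axis. Payload 4.4 kg.
Tool frame: the origin (TCP) lies at the very end of the fingers, on their centre line; the grasp point (between the pads) lies 19 mm behind it; z points along the fingers, y is the direction in which the jaws open and shut (so a half turn about z gives the same grasp; the last joint's range is limited). The gripper opens to 94 mm and grips with 3 to 60 N. Pads are 16 mm wide; open, the fingers measure 119 mm over their backs; the gripper's body (75 mm by 177 mm) begins 78 mm behind the grasp point.
Start: joints at [-1.405, 0.628, 0.038, 1.517, -0.027, 0.996, -0.02], TCP at [0.149, 0.633, 0.205] pointing down, gripper open.
Joint ranges: [-3.06, 3.06], [-0.37, 2.12], [-1.25, 1.32], [0.18, 2.47], [-1.1, 4.24], [0.23, 1.98], [-2.94, 2.94]. Speed limits (rad/s): [2.57, 2.57, 3.14, 3.14, 3.14, 3.14, 3.14].

INTERFACE

Orientations are given as a unit quaternion [w, x, y, z].
In Python, from cell import bot, grab_frame, calibration, ticket gives the robot as it stands. The module is installed in compiled form; this text tells all that it offers.
- The arm moves only by the tool jog_arm, never from a script. Its argument "moves" is a list of rows, each an object with "delta_pos": the shift along the world's x, y, z in m, a list of three; "yaw": the turn about the world's z in degrees. In form: [{"delta_pos": [tx, ty, tz], "yaw": yaw}, ...]. A call has 1 to 12 rows; each row is the pose to reach, as a shift and turn from the pose commanded when the call began; what a row does not reach only later rows make up. A row lasts 1/12 s, in which the tool goes at most 41.7 mm and 7.16 degrees, less where a joint would pass 70% of its speed; a pose out of reach is approached as far as the arm can. A call with a gripper value outside its range is refused whole. "claw" is the closure, from 0 (fully open) to 1 (shut), set as the call begins (left out, the last holds). The fingers move at their own pace and stop on an object; "grip_force" is the grip in N (left out, the last holds). Time passes only in rows, so rows that repeat a pose let the fingers close. It gives the time, the measured TCP pose, the force and the opening at its end, in the units of the state.
- bot.read_state(): the state, without advancing time (a new reading comes with each control period).
- grab_frame(name): name is "scene" or "top" or "wrist"; returns the picture (400x640x3 uint8, red, green, blue); there is no depth.
- calibration(name): a dict with "vertical_fov" (degrees; the focal length in pixels is half the picture's height over the tangent of half this angle, whatever the lens; pixels are square), "cx", "cy" (the principal point, pixels), "position" and "rotation" of the camera in the world; the wrist camera has in their place "hand_eye" (4x4, takes a point from camera to tool coordinates, whose origin is the TCP and whose axes are the flange's). Camera axes: x right, y down, z forward; pixel columns grow to the right and rows downward; lengths in m; the calibration is good to about 2 mm. A picture is of the moment at which its call begins: read the wrist's pose just before it. calibration takes no time and is no camera call.
- ticket.sign_off(): hands the job in, once; it reports no verdict.
The state is a dict: "time_s": time; "q": joint angles; "qvel": joint speeds; "joint_efforts": joint torques, N m; "tool_pos": TCP position; "tcp_rot": TCP orientation; "force": force on the tool from outside, world axes, zero at the start; "ft_torque": the same for the moment, N m; "gripper_width": finger opening in m.
Only numpy, scipy, OpenCV 4.12 (cv2) and the standard library are available. Lean on these libraries where they do the work, as an engineer would, in place of code of your own. Each camera call takes 0.05 s, during which the arm holds its last target.

## Working session

There is one attempt and no reset: what is moved stays moved. The work goes in short steps, Python scripts to look and compute and a tool call to move; the robot and the scene stay as the last step left them, time stands still between calls to the robot, and variables do not carry over. Pictures are saved under pics/ and viewed, and the job is handed in when it is done.

Besides the shell and the picture viewer there is one more tool, called after ">>>" by a JSON object that holds its "method" and its "body". jog_arm: Moves the arm, as the interface text tells. Its arguments: {"type":"object","properties":{"moves":{"type":"array"},"claw":{"type":"number"},"grip_force":{"type":"number"}},"required":["moves"]}

```bash
mkdir -p pics; ls
python3 - <<'E'
from cell import bot, grab_frame, calibration, ticket
import cv2, numpy as np
np.set_printoptions(precision=4,suppress=True)
s=bot.read_state(); print(s)
for n in ['scene','top','wrist']:
    print(n,calibration(n))
    cv2.imwrite(f'pics/{n}0.png',grab_frame(n)[:,:,::-1])
E
```

```text
pics
{'time_s': 0.0, 'q': array([-1.4048,  0.6293,  0.0384,  1.5183, -0.027 ,  0.9963, -0.02  ]), 'qvel': array([-0.0004, -0.001 , -0.0001, -0.0012,  0.0014,  0.0007, -0.0003]), 'joint_efforts': array([  0.0002, -54.9727,   1.1436, -18.6632,  -0.0523,   0.0234,
         0.0002]), 'tool_pos': array([0.1491, 0.632 , 0.2046]), 'tcp_rot': array([-0.0001,  0.1156,  0.9933, -0.0009]), 'force': array([ 0.7489,  0.2891, -0.19  ]), 'ft_torque': array([0.0325, 0.0067, 0.0323]), 'gripper_width': 0.09383792324675502}
scene {'vertical_fov': 43.84260860549128, 'cx': 310.9390056217941, 'cy': 199.46521743378432, 'position': array([ 1.2521, -0.3074,  1.278 ]), 'rotation': array([-0.2472,  0.8011,  0.5209, -0.1607])}
top {'vertical_fov': 52.174891886098045, 'cx': 315.2542924190136, 'cy': 200.221626614812, 'position': array([0.447 , 0.0379, 1.2848]), 'rotation': array([ 0.0166, -0.697 ,  0.7166, -0.0195])}
wrist {'vertical_fov': 60.303414835990154, 'cx': 321.8662731102604, 'cy': 194.844801141666, 'hand_eye': array([[-0.0006, -0.9576, -0.2883,  0.0844],
       [ 1.    , -0.0003, -0.0012, -0.0012],
       [ 0.0011, -0.2883,  0.9576, -0.1783],
       [ 0.    ,  0.    ,  0.    ,  1.    ]])}
```

View pics/scene0.png

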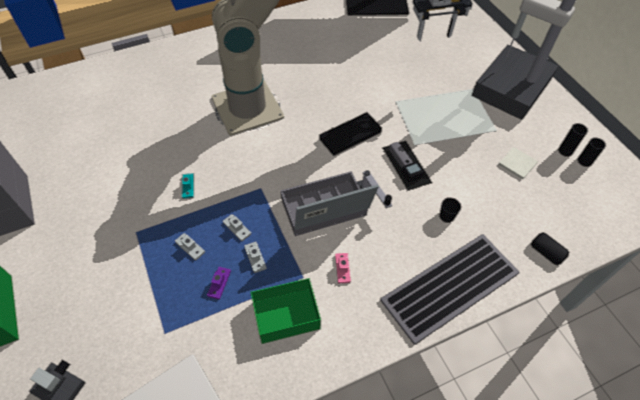

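View pics/top0.png

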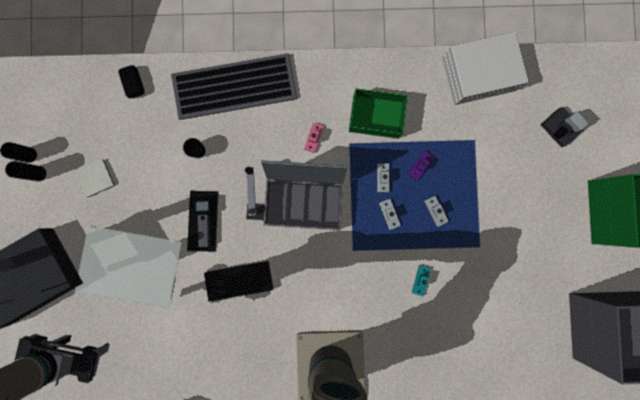

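View pics/wrist0.png

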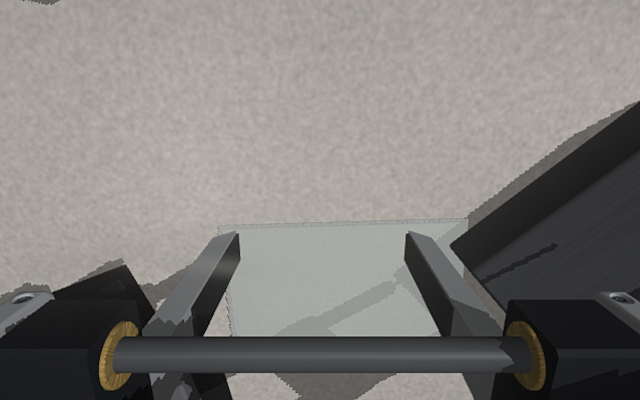

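The scene view shows the case at about (330,200) with its lid open, and the bar and knob at about (378,190). Three grey brackets sit on the blue mat at top-view pixels (383,178), (389,213) and (436,210). The purple one (421,166), pink one (315,137) and turquoise one (422,281) are decoys. The reader is on its pad at top (202,220), and the black flat box is at (238,280).

```bash
cat > h.py <<'E'
from cell import bot, grab_frame, calibration, ticket
import cv2, numpy as np
from scipy.spatial.transform import Rotation as R
np.set_printoptions(precision=4,suppress=True)
def RQ(q): return R.from_quat([q[1],q[2],q[3],q[0]]).as_matrix()
def cam(n,s=None):
    c=calibration(n); f=200/np.tan(np.radians(c['vertical_fov'])/2)
    K=np.array([[f,0,c['cx']],[0,f,c['cy']],[0,0,1]])
    if n=='wrist':
        s=s or bot.read_state(); T=np.eye(4);T[:3,:3]=RQ(s['tcp_rot']);T[:3,3]=s['tool_pos']
        M=T@np.array(c['hand_eye']); return K,M[:3,:3],M[:3,3]
    r=np.array(c['rotation']); 
    return K,(RQ(r) if r.shape==(4,) else r),np.array(c['position'])
def ray(C,px,z):
    K,Rm,p=C; px=np.atleast_2d(np.array(px,float))
    d=(Rm@np.linalg.inv(K)@np.c_[px,np.ones(len(px))].T).T
    return p+d*((z-p[2])/d[:,2])[:,None]
def proj(C,X):
    K,Rm,p=C; X=np.atleast_2d(X); v=(K@Rm.T@(X-p).T).T; return v[:,:2]/v[:,2:]
def crop(img,name,x0,y0,x1,y1,k):
    c=cv2.resize(img[y0:y1,x0:x1,::-1],None,fx=k,fy=k,interpolation=cv2.INTER_CUBIC)
    c=cv2.convertScaleAbs(c,alpha=1.3,beta=10); cv2.imwrite('pics/'+name+'.png',c)
E
python3 - <<'E'
from h import *
t=cv2.imread('pics/top0.png')[:,:,::-1]
crop(t,'c1',180,130,480,310,2.6)
s=cv2.imread('pics/scene0.png')[:,:,::-1]
crop(s,'c2',270,130,440,240,4.6)
C=cam('top')
print(ray(C,[[383,178],[389,213],[436,210],[305,205],[202,220]],0.04))
print(proj(C,[[0,0,0],[.5,0,0]]), proj(cam('scene'),[[0,0,0],[.5,0,0]]))
E
```

```text
[[ 0.5728 -0.1773  0.04  ]
 [ 0.4652 -0.1917  0.04  ]
 [ 0.4704 -0.3355  0.04  ]
 [ 0.4967  0.0636  0.04  ]
 [ 0.4597  0.3779  0.04  ]]
[[330.1419 365.717 ]
 [325.4404 203.8911]] [[247.1639 107.3252]
 [302.937  215.6306]]
```

View pics/c1.png

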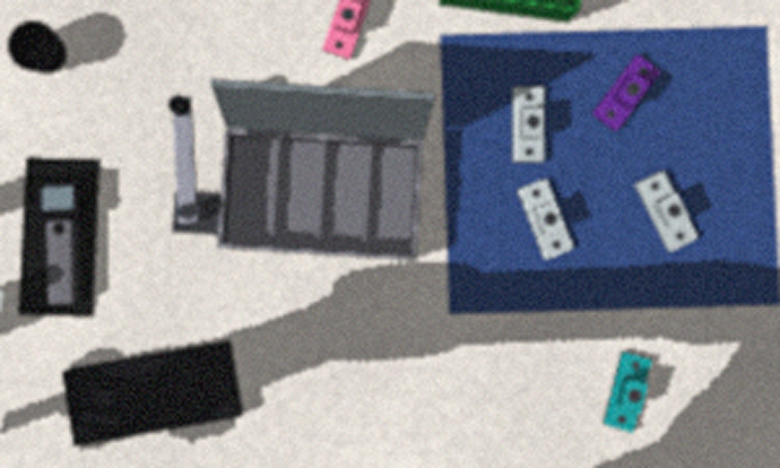

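View pics/c2.png

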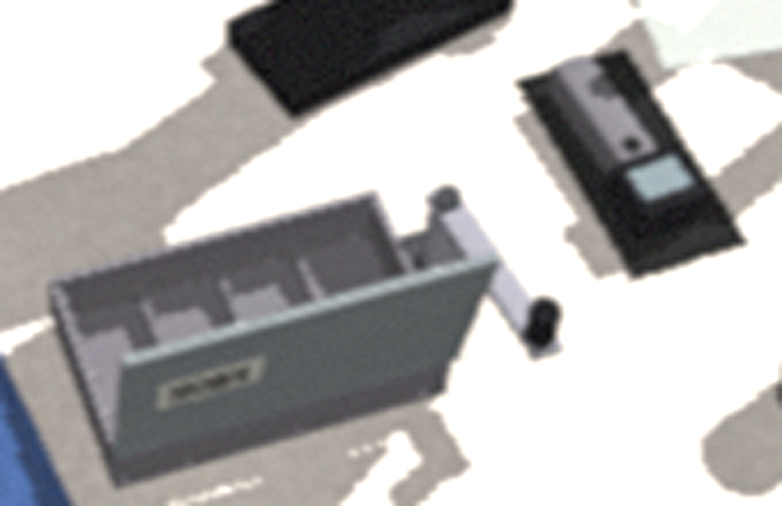

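>>> {"method": "jog_arm", "body": {"moves": [{"delta_pos": [0.33, -0.33, 0.12], "yaw": -77}, {"delta_pos": [0.33, -0.33, 0.12], "yaw": -77}, {"delta_pos": [0.33, -0.33, 0.12], "yaw": -77}, {"delta_pos": [0.33, -0.33, 0.12], "yaw": -77}, {"delta_pos": [0.33, -0.33, 0.12], "yaw": -77}, {"delta_pos": [0.33, -0.33, 0.12], "yaw": -77}, {"delta_pos": [0.33, -0.33, 0.12], "yaw": -77}, {"delta_pos": [0.33, -0.33, 0.12], "yaw": -77}, {"delta_pos": [0.33, -0.33, 0.12], "yaw": -77}, {"delta_pos": [0.33, -0.33, 0.12], "yaw": -77}, {"delta_pos": [0.33, -0.33, 0.12], "yaw": -77}, {"delta_pos": [0.33, -0.33, 0.12], "yaw": -77}]}}

```text
time_s: 1.15
tool_pos: [0.4829, 0.298, 0.3268]
tcp_rot: [0.002, 0.712, 0.702, 0.001]
force: [0.1, -0.5, 0.7]
gripper_width: 0.0939
```

>>> {"method": "jog_arm", "body": {"moves": [{"delta_pos": [0.02, -0.27, 0.1], "yaw": 0}, {"delta_pos": [0.02, -0.27, 0.1], "yaw": 0}, {"delta_pos": [0.02, -0.27, 0.1], "yaw": 0}, {"delta_pos": [0.02, -0.27, 0.1], "yaw": 0}, {"delta_pos": [0.02, -0.27, 0.1], "yaw": 0}, {"delta_pos": [0.02, -0.27, 0.1], "yaw": 0}, {"delta_pos": [0.02, -0.27, 0.1], "yaw": 0}, {"delta_pos": [0.02, -0.27, 0.1], "yaw": 0}, {"delta_pos": [0.02, -0.27, 0.1], "yaw": 0}, {"delta_pos": [0.02, -0.27, 0.1], "yaw": 0}]}}

```text
time_s: 1.98
tool_pos: [0.499, 0.0335, 0.4251]
tcp_rot: [-0.001, 0.709, 0.706, 0.0]
force: [-0.7, 0.5, -1.3]
gripper_width: 0.0938
```

Run:
```python
from h import *
s=bot.read_state(); w=grab_frame('wrist'); np.save('w1.npy',w)
import pickle; pickle.dump(s,open('s1.pkl','wb'))
print(s['tool_pos'],s['tcp_rot'],s['qvel'])
crop(w,'w1',0,0,640,400,1.25)
```

```text
[0.499  0.0335 0.4251] [-0.0006  0.7086  0.7056  0.0001] [-0.0259  0.0136 -0.0227  0.0054  0.0022 -0.0003 -0.0016]
```

View pics/w1.png

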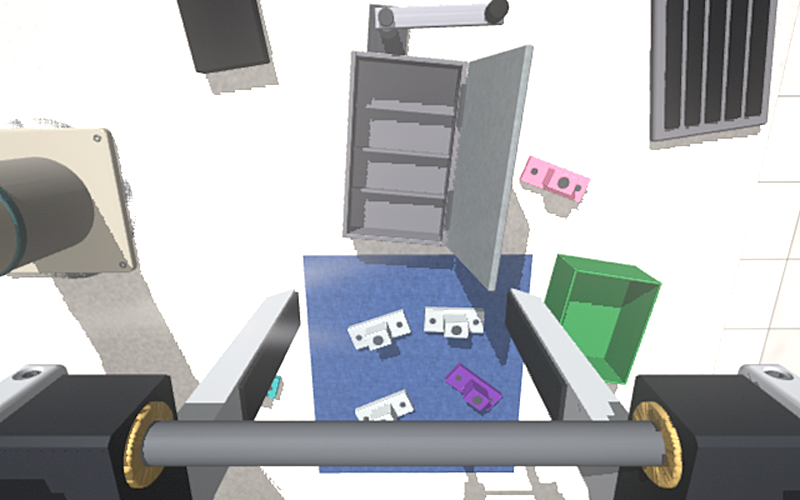

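Run:
```python
from h import *
import pickle
w=np.load('w1.npy'); s=pickle.load(open('s1.pkl','rb'))
c=cv2.resize(w[0:240,260:440,::-1],None,fx=3,fy=3,interpolation=cv2.INTER_CUBIC)[:600]; cv2.imwrite('pics/w1c.png',c)
t=cv2.imread('pics/top0.png'); cv2.imwrite('pics/c3.png',cv2.resize(t[155:240,235:355],None,fx=6,fy=6,interpolation=cv2.INTER_CUBIC))
```

```text
(no output)
```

View pics/w1c.png

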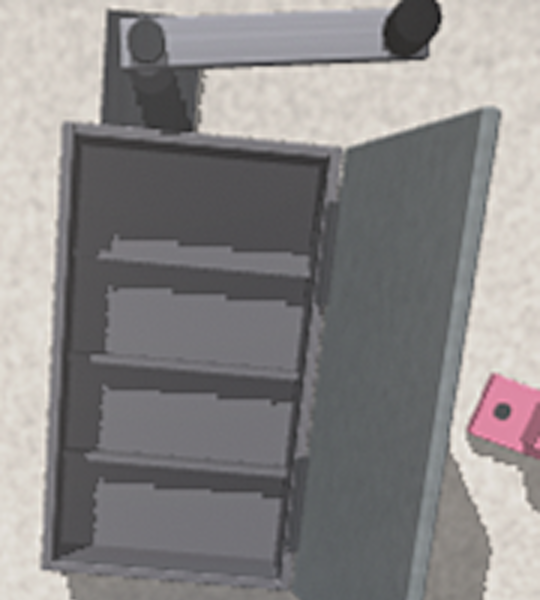

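View pics/c3.png

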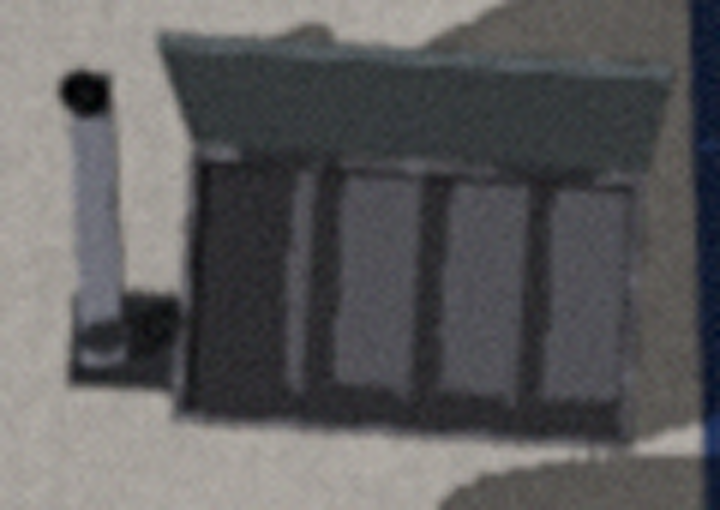

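Run:
```python
from h import *
import pickle
s=pickle.load(open('s1.pkl','rb'))
Cw=cam('wrist',s); Ct=cam('top')
O=np.array([[-.07,.116],[-.07,-.116],[.07,.116],[.07,-.116]])
def fit(P,n):
    P=P[:,:2]; a=O-O.mean(0); b=P-P.mean(0)
    th=np.arctan2((a[:,0]*b[:,1]-a[:,1]*b[:,0]).sum(),(a*b).sum())
    Rm=np.array([[np.cos(th),-np.sin(th)],[np.sin(th),np.cos(th)]])
    c=P.mean(0); print(n,'c',c,'th deg',np.degrees(th)); print((P-c)@Rm-O)
w=np.array([[64,123],[43,568],[341,149],[296,588]])/3+[260,0]
t=np.array([[175,418],[632,440],[195,150],[640,180]])/6+[235,155]
fit(ray(Cw,w,.05),'wrist'); fit(ray(Ct,t,.05),'top')
wp=np.array([[147,40]])/3+[260,0]; wk=np.array([[410,22]])/3+[260,0]
print('pivot',ray(Cw,wp,.073),ray(Ct,np.array([[103,338]])/6+[235,155],.073))
print('knob',ray(Cw,wk,.101),ray(Ct,np.array([[85,92]])/6+[235,155],.101))
# lid free edge corners inner/outer triangulate: wrist (500,110) & top (165,38)
def tri(A,pa,B,pb):
    def l(C,p): 
        d=C[1]@np.linalg.inv(C[0])@np.array([*p,1.]); return C[2],d/np.linalg.norm(d)
    (o1,d1),(o2,d2)=l(A,pa),l(B,pb)
    m=np.linalg.lstsq(np.c_[d1,-d2],o2-o1,rcond=None)[0]
    return (o1+m[0]*d1+o2+m[1]*d2)/2, np.linalg.norm(o1+m[0]*d1-o2-m[1]*d2)
print(tri(Cw,np.array([500,110])/3+[260,0],Ct,np.array([163,36])/6+[235,155]))
```

```text
wrist c [0.4982 0.0676] th deg -4.770652913243676
[[ 0.0009 -0.0011]
 [-0.0006  0.0019]
 [-0.0014 -0.0022]
 [ 0.0011  0.0014]]
top c [0.4981 0.0681] th deg -4.795055765156916
[[ 0.0024 -0.0013]
 [ 0.0042  0.0007]
 [-0.002  -0.003 ]
 [-0.0046  0.0036]]
pivot [[0.4813 0.2201 0.073 ]] [[0.4809 0.22   0.073 ]]
knob [[0.5971 0.2211 0.101 ]] [[0.5997 0.2221 0.101 ]]
(array([0.6102, 0.1711, 0.2055]), np.float64(0.0004339545763863049))
```

>>> {"method": "jog_arm", "body": {"moves": [{"delta_pos": [0.02, -0.22, -0.05], "yaw": 0}, {"delta_pos": [0.02, -0.22, -0.05], "yaw": 0}, {"delta_pos": [0.02, -0.22, -0.05], "yaw": 0}, {"delta_pos": [0.02, -0.22, -0.05], "yaw": 0}, {"delta_pos": [0.02, -0.22, -0.05], "yaw": 0}, {"delta_pos": [0.02, -0.22, -0.05], "yaw": 0}, {"delta_pos": [0.02, -0.22, -0.05], "yaw": 0}, {"delta_pos": [0.02, -0.22, -0.05], "yaw": 0}]}}

```text
time_s: 2.7
tool_pos: [0.5194, -0.1861, 0.3743]
tcp_rot: [-0.001, 0.709, 0.706, -0.0]
force: [0.0, 0.9, -0.2]
gripper_width: 0.0937
```

```bash
cat >> h.py <<'E'
def brackets(w,C,name=None,verbose=True):
    hsv=cv2.cvtColor(w,cv2.COLOR_RGB2HSV)
    blue=cv2.inRange(hsv,(100,90,20),(130,255,255))
    g=cv2.inRange(hsv,(0,0,70),(180,60,255))
    # mat region on plane
    out=[]
    n,lab,st,ce=cv2.connectedComponentsWithStats(cv2.morphologyEx(g,cv2.MORPH_OPEN,np.ones((3,3))))
    vis=w[:,:,::-1].copy()
    for i in range(1,n):
        m=(lab==i).astype(np.uint8)
        ring=cv2.dilate(m,np.ones((9,9)))-cv2.dilate(m,np.ones((3,3)))
        if st[i,4]<80 or st[i,4]>20000 or (blue[ring>0]>0).mean()<.5: continue
        cn=max(cv2.findContours(m,cv2.RETR_EXTERNAL,cv2.CHAIN_APPROX_NONE)[0],key=cv2.contourArea)
        P=ray(C,cn[:,0,:],.012)[:,:2]
        r=cv2.minAreaRect((P*1000).astype(np.float32))
        out.append((ce[i],r,cn)); cv2.drawContours(vis,[cn],-1,(0,0,255),1)
        if verbose: print(ce[i],st[i,4],'rect@.012',np.round(r[0],1),np.round(r[1],1),round(r[2],1))
    if name: cv2.imwrite('pics/'+name+'.png',vis)
    return out
E
python3 - <<'E'
from h import *
s=bot.read_state(); w=grab_frame('wrist'); C=cam('wrist',s)
print(s['tool_pos'],s['tcp_rot'])
np.save('w2.npy',w)
brackets(w,C,'w2')
print('top');brackets(grab_frame('top'),cam('top'),'t2')
E
```

```text
[ 0.5194 -0.1861  0.3743] [-0.0012  0.7087  0.7056 -0.0003]
[358.1926 144.7589] 1381 rect@.012 [ 575.3 -184.1] [37.7 90.1] 88.1
[286.1575 155.0348] 1352 rect@.012 [ 461.1 -200.2] [91.1 37.9] 19.4
[292.2727 239.5673] 1225 rect@.012 [ 467.4 -347.1] [91.7 46. ] 24.2
top
[382.6564 177.638 ] 326 rect@.012 [ 578.8 -182.3] [37.7 88.3] 88.0
[389.3478 213.6754] 345 rect@.012 [ 463.6 -198.5] [90.6 40.1] 19.8
```

View pics/w2.png

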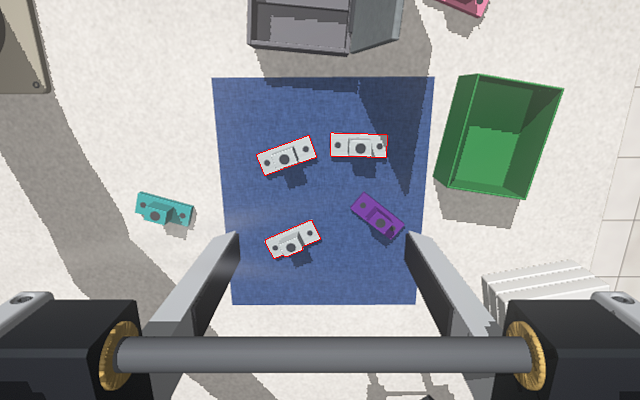

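>>> {"method": "jog_arm", "body": {"moves": [{"delta_pos": [0.056, 0.003, -0.24], "yaw": -1.7}, {"delta_pos": [0.056, 0.003, -0.24], "yaw": -1.7}, {"delta_pos": [0.056, 0.003, -0.24], "yaw": -1.7}, {"delta_pos": [0.056, 0.003, -0.24], "yaw": -1.7}, {"delta_pos": [0.056, 0.003, -0.24], "yaw": -1.7}, {"delta_pos": [0.056, 0.003, -0.24], "yaw": -1.7}, {"delta_pos": [0.056, 0.003, -0.24], "yaw": -1.7}, {"delta_pos": [0.056, 0.003, -0.24], "yaw": -1.7}, {"delta_pos": [0.056, 0.003, -0.24], "yaw": -1.7}]}}

```text
time_s: 3.55
tool_pos: [0.5764, -0.1837, 0.1375]
tcp_rot: [0.001, 0.719, 0.695, 0.001]
force: [-0.3, -0.2, -0.1]
gripper_width: 0.0939
```

Run:
```python
from h import *
s=bot.read_state(); w=grab_frame('wrist'); C=cam('wrist',s)
print(s['tool_pos'],s['tcp_rot'])
brackets(w,C,'w3')
```

```text
[ 0.5764 -0.1837  0.1375] [0.001  0.7186 0.6954 0.0007]
[321.0048 185.551 ] 4138 rect@.012 [ 575.5 -184.8] [40.8 89.8] 88.1
[200.7742 205.1625] 3827 rect@.012 [ 462.7 -199.5] [92.9 38.3] 19.4
```

View pics/w3.png

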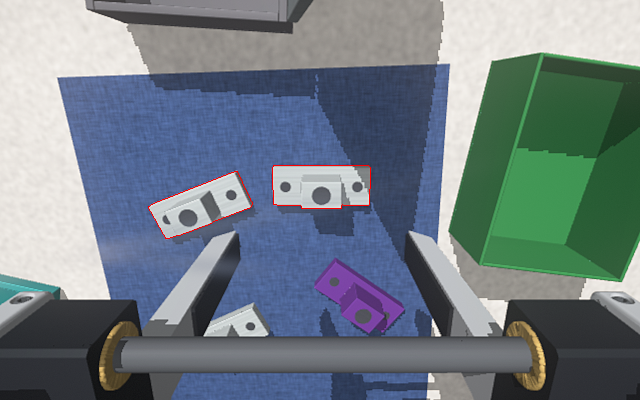

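>>> {"method": "jog_arm", "body": {"moves": [{"delta_pos": [0, 0, -0.04], "yaw": 0}, {"delta_pos": [0, 0, -0.08], "yaw": 0}, {"delta_pos": [0, 0, -0.118], "yaw": 0}, {"delta_pos": [0, 0, -0.118], "yaw": 0}, {"delta_pos": [0, 0, -0.118], "yaw": 0}], "claw": 0.36, "grip_force": 30}}

```text
time_s: 4.02
tool_pos: [0.5756, -0.1845, 0.0188]
tcp_rot: [0.0, 0.719, 0.695, 0.0]
force: [-0.6, -0.1, -0.0]
gripper_width: 0.0641
```

>>> {"method": "jog_arm", "body": {"moves": [{"delta_pos": [0, 0, 0], "yaw": 0}, {"delta_pos": [0, 0, 0], "yaw": 0}, {"delta_pos": [0, 0, 0], "yaw": 0}, {"delta_pos": [0, 0, 0], "yaw": 0}, {"delta_pos": [0, 0, 0], "yaw": 0}], "claw": 1, "grip_force": 35}}

```text
time_s: 4.43
tool_pos: [0.5762, -0.1845, 0.0191]
tcp_rot: [0.001, 0.719, 0.695, 0.001]
force: [-1.2, 0.0, 8.7]
gripper_width: 0.0341
```

>>> {"method": "jog_arm", "body": {"moves": [{"delta_pos": [0, 0, 0.03], "yaw": 0}, {"delta_pos": [-0.03, 0, 0.06], "yaw": 0}, {"delta_pos": [-0.06, 0, 0.09], "yaw": 0}, {"delta_pos": [-0.088, 0, 0.12], "yaw": -2.8}, {"delta_pos": [-0.088, 0.04, 0.12], "yaw": -2.8}, {"delta_pos": [-0.088, 0.08, 0.12], "yaw": -2.8}, {"delta_pos": [-0.088, 0.12, 0.12], "yaw": -2.8}, {"delta_pos": [-0.088, 0.16, 0.12], "yaw": -2.8}, {"delta_pos": [-0.088, 0.2, 0.12], "yaw": -2.8}, {"delta_pos": [-0.088, 0.24, 0.12], "yaw": -2.8}, {"delta_pos": [-0.088, 0.281, 0.12], "yaw": -2.8}, {"delta_pos": [-0.088, 0.281, 0.12], "yaw": -2.8}]}}

```text
time_s: 5.43
tool_pos: [0.486, 0.1075, 0.1369]
tcp_rot: [-0.003, 0.731, 0.682, 0.001]
force: [-0.0, 0.3, -3.2]
gripper_width: 0.0336
```

>>> {"method": "jog_arm", "body": {"moves": [{"delta_pos": [0, 0, 0], "yaw": 0}]}}

```text
time_s: 5.52
tool_pos: [0.4867, 0.1, 0.1373]
tcp_rot: [-0.001, 0.734, 0.68, 0.0]
force: [0.4, -1.3, -2.3]
gripper_width: 0.0335
```

Run:
```python
from h import *
s=bot.read_state(); w=grab_frame('wrist')
cv2.imwrite('pics/w4.png',w[:,:,::-1]); print(s['tool_pos'],s['tcp_rot'],s['gripper_width'])
cv2.imwrite('pics/s4.png',cv2.resize(grab_frame('scene')[100:260,240:460,::-1],None,fx=3.5,fy=3.5,interpolation=cv2.INTER_CUBIC))
```

```text
[0.4867 0.1    0.1373] [-0.0005  0.7337  0.6795  0.0001] 0.03353980206297313
```

View pics/w4.png

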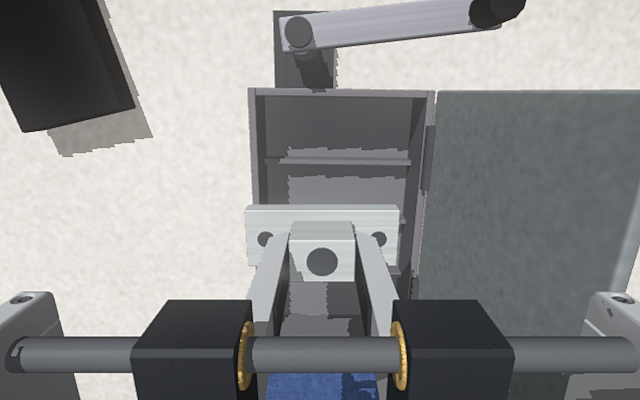

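View pics/s4.png

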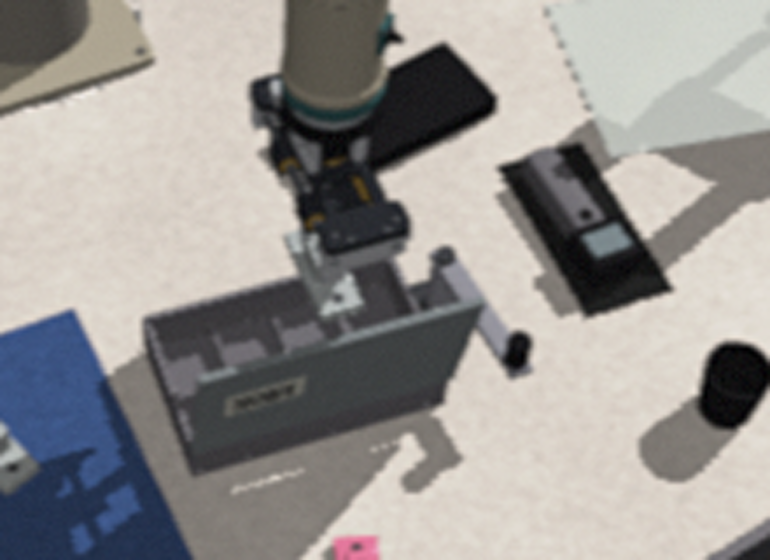

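>>> {"method": "jog_arm", "body": {"moves": [{"delta_pos": [0, 0, -0.02], "yaw": 0}, {"delta_pos": [0, 0, -0.05], "yaw": 0}, {"delta_pos": [0, 0, -0.08], "yaw": 0}, {"delta_pos": [0, 0, -0.095], "yaw": 0}, {"delta_pos": [0, 0, -0.105], "yaw": 0}, {"delta_pos": [0, 0, -0.109], "yaw": 0}, {"delta_pos": [0, 0, -0.111], "yaw": 0}, {"delta_pos": [0, 0, -0.112], "yaw": 0}]}}

```text
time_s: 6.28
tool_pos: [0.488, 0.0959, 0.026]
tcp_rot: [0.0, 0.736, 0.676, 0.0]
force: [-0.1, -0.3, -0.8]
gripper_width: 0.0342
```

>>> {"method": "jog_arm", "body": {"moves": [{"delta_pos": [0, 0, -0.001], "yaw": 0}, {"delta_pos": [0, 0, -0.002], "yaw": 0}, {"delta_pos": [0, 0, -0.002], "yaw": 0}]}}

```text
time_s: 6.53
tool_pos: [0.4882, 0.0965, 0.025]
tcp_rot: [0.001, 0.736, 0.677, 0.001]
force: [-0.9, -0.6, 7.5]
gripper_width: 0.0335
```

Contact with the floor. Releasing gently and rising.

>>> {"method": "jog_arm", "body": {"moves": [{"delta_pos": [0, 0, 0], "yaw": 0}, {"delta_pos": [0, 0, 0], "yaw": 0}, {"delta_pos": [0, 0, 0], "yaw": 0}, {"delta_pos": [0, 0, 0.03], "yaw": 0}, {"delta_pos": [0, 0, 0.07], "yaw": 0}, {"delta_pos": [0, 0, 0.11], "yaw": 0}, {"delta_pos": [0, -0.02, 0.15], "yaw": 0}, {"delta_pos": [0, -0.04, 0.19], "yaw": 0}, {"delta_pos": [0, -0.04, 0.19], "yaw": 0}], "claw": 0.4}}

```text
time_s: 7.28
tool_pos: [0.4908, 0.0531, 0.2193]
tcp_rot: [0.003, 0.737, 0.676, 0.004]
force: [1.3, -0.7, 0.1]
gripper_width: 0.0564
```

Run:
```python
from h import *
s=bot.read_state(); w=grab_frame('wrist'); C=cam('wrist',s)
cv2.imwrite('pics/w5.png',w[:,:,::-1]); print(s['tool_pos'],s['tcp_rot'],s['gripper_width'])
brackets(w,C,None)
```

```text
[0.4908 0.0531 0.2193] [0.0035 0.7373 0.6755 0.004 ] 0.056393116702022225
[330.852  332.2242] 223 rect@.012 [ 482.1 -168.4] [17.3 38.7] 84.5
```

View pics/w5.png

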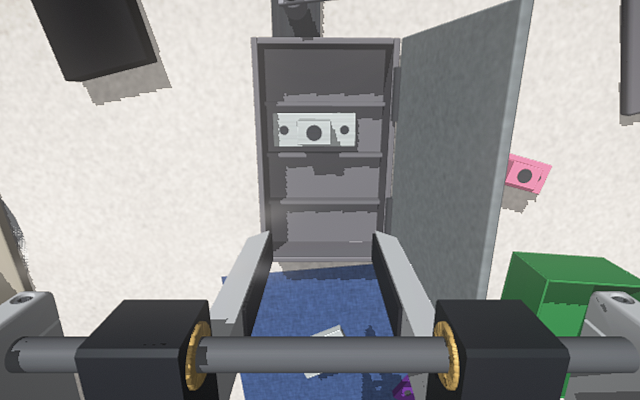

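>>> {"method": "jog_arm", "body": {"moves": [{"delta_pos": [-0.023, -0.17, 0], "yaw": 24}, {"delta_pos": [-0.023, -0.17, 0], "yaw": 24}, {"delta_pos": [-0.023, -0.17, 0], "yaw": 24}, {"delta_pos": [-0.023, -0.17, 0], "yaw": 24}, {"delta_pos": [-0.023, -0.25, -0.06], "yaw": 24}, {"delta_pos": [-0.023, -0.25, -0.06], "yaw": 24}, {"delta_pos": [-0.023, -0.25, -0.06], "yaw": 24}, {"delta_pos": [-0.023, -0.25, -0.06], "yaw": 24}]}}

```text
time_s: 8.0
tool_pos: [0.4615, -0.1967, 0.1501]
tcp_rot: [-0.002, 0.582, 0.813, -0.002]
force: [-0.2, -0.6, 0.5]
gripper_width: 0.0563
```

Run:
```python
from h import *
s=bot.read_state(); w=grab_frame('wrist'); C=cam('wrist',s)
print(s['tool_pos'],s['tcp_rot'],s['gripper_width'])
brackets(w,C,'w6')
```

```text
[ 0.4615 -0.1967  0.1501] [-0.0022  0.5818  0.8134 -0.0018] 0.0563161470063834
[321.8218 185.205 ] 3804 rect@.012 [ 460.9 -200.7] [90.  41.5] 18.9
[318.6561 326.8376] 17843 rect@.012 [ 516.5 -329.8] [283.8 200.4] 10.0
```

View pics/w6.png

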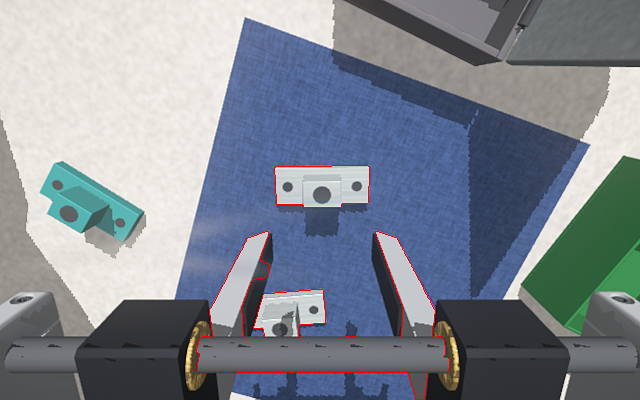

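>>> {"method": "jog_arm", "body": {"moves": [{"delta_pos": [-0.001, -0.002, -0.03], "yaw": 0}, {"delta_pos": [-0.001, -0.002, -0.06], "yaw": 0}, {"delta_pos": [-0.001, -0.002, -0.09], "yaw": 0}, {"delta_pos": [-0.001, -0.002, -0.12], "yaw": 0}, {"delta_pos": [-0.001, -0.002, -0.13], "yaw": 0}, {"delta_pos": [-0.001, -0.002, -0.13], "yaw": 0}, {"delta_pos": [-0.001, -0.002, -0.13], "yaw": 0}], "claw": 0.36}}

```text
time_s: 8.63
tool_pos: [0.4636, -0.1943, 0.0238]
tcp_rot: [-0.0, 0.579, 0.816, 0.0]
force: [0.1, 0.1, 0.6]
gripper_width: 0.06
```

>>> {"method": "jog_arm", "body": {"moves": [{"delta_pos": [-0.003, -0.004, -0.005], "yaw": 0}, {"delta_pos": [-0.003, -0.004, -0.005], "yaw": 0}, {"delta_pos": [-0.003, -0.004, -0.005], "yaw": 0}]}}

```text
time_s: 8.88
tool_pos: [0.4608, -0.1999, 0.0195]
tcp_rot: [0.001, 0.579, 0.815, 0.0]
force: [0.2, 0.0, -0.1]
gripper_width: 0.0602
```

>>> {"method": "jog_arm", "body": {"moves": [{"delta_pos": [0, 0, 0], "yaw": 0}, {"delta_pos": [0, 0, 0], "yaw": 0}, {"delta_pos": [0, 0, 0], "yaw": 0}, {"delta_pos": [0, 0, 0], "yaw": 0}, {"delta_pos": [0, 0, 0], "yaw": 0}], "claw": 1}}

```text
time_s: 9.3
tool_pos: [0.4606, -0.1993, 0.0187]
tcp_rot: [0.0, 0.579, 0.815, 0.0]
force: [1.1, 1.2, 2.3]
gripper_width: 0.0337
```

>>> {"method": "jog_arm", "body": {"moves": [{"delta_pos": [0, 0, 0.03], "yaw": 0}, {"delta_pos": [0.01, 0, 0.07], "yaw": -6}, {"delta_pos": [0.022, 0.02, 0.1], "yaw": -12}, {"delta_pos": [0.022, 0.06, 0.118], "yaw": -18}, {"delta_pos": [0.022, 0.1, 0.118], "yaw": -24}, {"delta_pos": [0.022, 0.14, 0.118], "yaw": -24}, {"delta_pos": [0.022, 0.18, 0.118], "yaw": -24}, {"delta_pos": [0.022, 0.22, 0.118], "yaw": -24}, {"delta_pos": [0.022, 0.24, 0.118], "yaw": -24}, {"delta_pos": [0.022, 0.24, 0.118], "yaw": -24}, {"delta_pos": [0.022, 0.24, 0.118], "yaw": -24}]}}

```text
time_s: 10.22
tool_pos: [0.4819, 0.0419, 0.1362]
tcp_rot: [-0.0, 0.735, 0.678, -0.0]
force: [-0.0, 0.1, -2.1]
gripper_width: 0.0336
```

Run:
```python
from h import *
s=bot.read_state(); w=grab_frame('wrist')
cv2.imwrite('pics/w7.png',w[:,:,::-1]); print(s['tool_pos'],s['tcp_rot'],s['gripper_width'])
```

```text
[0.4819 0.0419 0.1362] [-0.0002  0.7348  0.6783 -0.0003] 0.033603130550598236
```

View pics/w7.png

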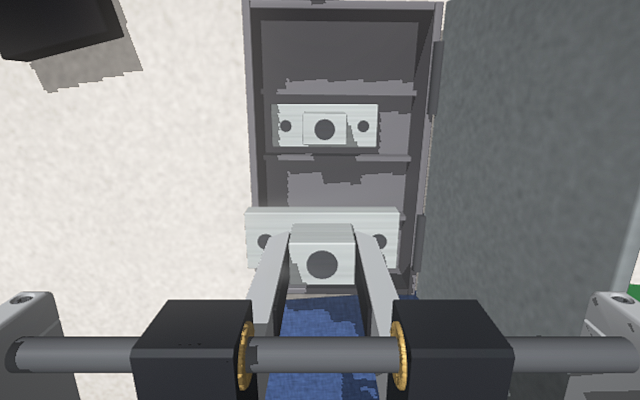

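>>> {"method": "jog_arm", "body": {"moves": [{"delta_pos": [0, 0, -0.02], "yaw": 0}, {"delta_pos": [0, 0, -0.05], "yaw": 0}, {"delta_pos": [0, 0, -0.08], "yaw": 0}, {"delta_pos": [0, 0, -0.095], "yaw": 0}, {"delta_pos": [0, 0, -0.105], "yaw": 0}, {"delta_pos": [0, 0, -0.109], "yaw": 0}, {"delta_pos": [0, 0, -0.111], "yaw": 0}, {"delta_pos": [0, 0, -0.112], "yaw": 0}, {"delta_pos": [0, 0, -0.113], "yaw": 0}]}}

```text
time_s: 11.02
tool_pos: [0.4831, 0.04, 0.0246]
tcp_rot: [0.001, 0.736, 0.677, 0.001]
force: [-1.5, -1.3, 16.8]
gripper_width: 0.0337
```

>>> {"method": "jog_arm", "body": {"moves": [{"delta_pos": [0, 0, 0.001], "yaw": 0}, {"delta_pos": [0, 0, 0.001], "yaw": 0}, {"delta_pos": [0, 0, 0.001], "yaw": 0}, {"delta_pos": [0, 0, 0.03], "yaw": 0}, {"delta_pos": [0, 0, 0.07], "yaw": 0}, {"delta_pos": [0, 0, 0.11], "yaw": 0}, {"delta_pos": [0, -0.02, 0.15], "yaw": 0}, {"delta_pos": [0, -0.04, 0.19], "yaw": 0}, {"delta_pos": [0, -0.04, 0.19], "yaw": 0}], "claw": 0.4}}

```text
time_s: 11.77
tool_pos: [0.4857, -0.0033, 0.2194]
tcp_rot: [0.004, 0.737, 0.676, 0.004]
force: [0.4, 0.1, 0.0]
gripper_width: 0.0564
```

>>> {"method": "jog_arm", "body": {"moves": [{"delta_pos": [0, -0.1, 0], "yaw": 10}, {"delta_pos": [-0.02, -0.16, 0], "yaw": 20}, {"delta_pos": [-0.02, -0.22, 0], "yaw": 28}, {"delta_pos": [-0.02, -0.3, 0], "yaw": 28}, {"delta_pos": [-0.02, -0.32, -0.04], "yaw": 28}, {"delta_pos": [-0.02, -0.32, -0.04], "yaw": 28}, {"delta_pos": [-0.02, -0.32, -0.04], "yaw": 28}, {"delta_pos": [-0.02, -0.32, -0.04], "yaw": 28}, {"delta_pos": [-0.02, -0.32, -0.04], "yaw": 28}, {"delta_pos": [-0.02, -0.32, -0.04], "yaw": 28}]}}

```text
time_s: 12.6
tool_pos: [0.4609, -0.321, 0.1725]
tcp_rot: [-0.001, 0.552, 0.834, -0.0]
force: [0.2, 0.9, 0.7]
gripper_width: 0.0566
```

Run:
```python
from h import *
s=bot.read_state(); w=grab_frame('wrist'); C=cam('wrist',s)
print(s['tool_pos'],s['tcp_rot'],s['gripper_width'])
brackets(w,C,'w8')
```

```text
[ 0.4609 -0.321   0.1725] [-0.0007  0.5521  0.8338 -0.0003] 0.05658463809589731
[617.9016  10.8015] 1098 rect@.012 [637.1 -76.8] [65.4 21.7] 0.1
[318.2512 200.1389] 3276 rect@.012 [ 466.3 -346.8] [90.  43.4] 23.0
```

View pics/w8.png

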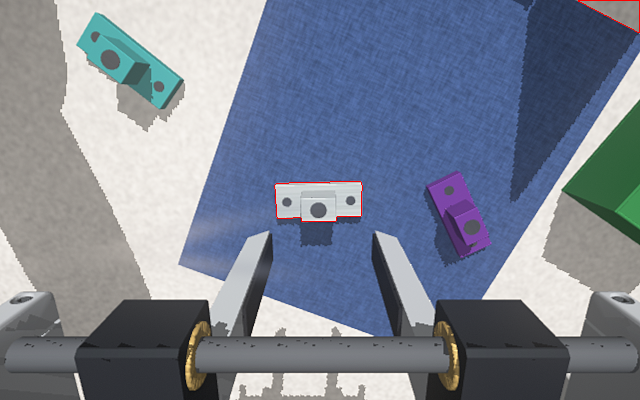

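>>> {"method": "jog_arm", "body": {"moves": [{"delta_pos": [0.004, -0.023, -0.03], "yaw": 0}, {"delta_pos": [0.004, -0.023, -0.06], "yaw": 0}, {"delta_pos": [0.004, -0.023, -0.09], "yaw": 0}, {"delta_pos": [0.004, -0.023, -0.1], "yaw": 0}, {"delta_pos": [0.004, -0.023, -0.1], "yaw": 0}, {"delta_pos": [0.004, -0.023, -0.1], "yaw": 0}], "claw": 0.36}}

```text
time_s: 13.15
tool_pos: [0.4671, -0.3412, 0.0741]
tcp_rot: [-0.0, 0.55, 0.835, 0.0]
force: [-0.6, -0.3, 0.0]
gripper_width: 0.06
```

Run:
```python
from h import *
s=bot.read_state(); w=grab_frame('wrist'); C=cam('wrist',s)
print(s['tool_pos'],s['tcp_rot'],s['gripper_width'])
brackets(w,C,'w9')
```

```text
[ 0.4671 -0.3412  0.0741] [-0.      0.5496  0.8354  0.0003] 0.059960820952381096
[607.2806 305.4548] 8801 rect@.012 [ 698.7 -327.6] [ 69.8 156.7] 38.2
```

View pics/w9.png

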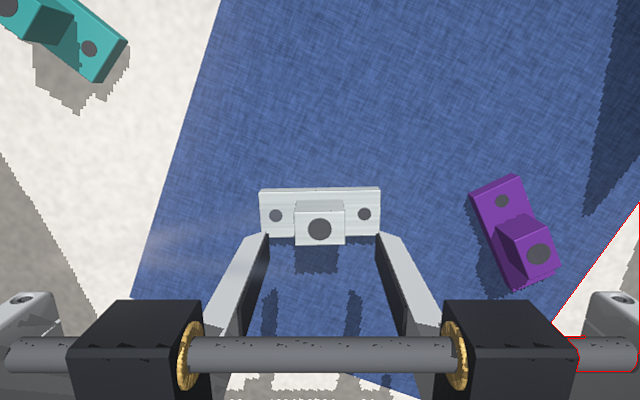

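Bracket C is centred between the jaws at (320,215), and I now measure it at about (0.465, -0.344). Descending and gripping.

>>> {"method": "jog_arm", "body": {"moves": [{"delta_pos": [-0.002, -0.003, -0.03], "yaw": 0}, {"delta_pos": [-0.002, -0.003, -0.054], "yaw": 0}, {"delta_pos": [-0.002, -0.003, -0.055], "yaw": 0}, {"delta_pos": [-0.002, -0.003, -0.055], "yaw": 0}]}}

```text
time_s: 13.53
tool_pos: [0.4647, -0.3452, 0.0193]
tcp_rot: [0.0, 0.55, 0.835, 0.0]
force: [0.3, 0.6, 0.3]
gripper_width: 0.06
```

>>> {"method": "jog_arm", "body": {"moves": [{"delta_pos": [0, 0, 0], "yaw": 0}, {"delta_pos": [0, 0, 0], "yaw": 0}, {"delta_pos": [0, 0, 0], "yaw": 0}, {"delta_pos": [0, 0, 0], "yaw": 0}, {"delta_pos": [0, 0, 0], "yaw": 0}], "claw": 1}}

```text
time_s: 13.95
tool_pos: [0.4658, -0.3456, 0.0197]
tcp_rot: [0.001, 0.55, 0.835, 0.0]
force: [0.9, 0.8, 4.6]
gripper_width: 0.0336
```

>>> {"method": "jog_arm", "body": {"moves": [{"delta_pos": [0, 0, 0.03], "yaw": 0}, {"delta_pos": [0, 0.01, 0.07], "yaw": -7}, {"delta_pos": [0.013, 0.04, 0.09], "yaw": -14}, {"delta_pos": [0.013, 0.08, 0.1], "yaw": -21}, {"delta_pos": [0.013, 0.12, 0.118], "yaw": -28}, {"delta_pos": [0.013, 0.16, 0.118], "yaw": -28}, {"delta_pos": [0.013, 0.2, 0.118], "yaw": -28}, {"delta_pos": [0.013, 0.24, 0.118], "yaw": -28}, {"delta_pos": [0.013, 0.28, 0.118], "yaw": -28}, {"delta_pos": [0.013, 0.32, 0.118], "yaw": -28}, {"delta_pos": [0.013, 0.332, 0.118], "yaw": -28}, {"delta_pos": [0.013, 0.332, 0.118], "yaw": -28}]}}

```text
time_s: 14.95
tool_pos: [0.4764, -0.0082, 0.1359]
tcp_rot: [-0.002, 0.733, 0.68, 0.0]
force: [0.8, 0.0, -2.4]
gripper_width: 0.0333
```

>>> {"method": "jog_arm", "body": {"moves": [{"delta_pos": [0, 0, 0], "yaw": 0}]}}

```text
time_s: 15.03
tool_pos: [0.4771, -0.0128, 0.1364]
tcp_rot: [0.0, 0.735, 0.678, -0.0]
force: [-0.2, -1.2, -2.6]
gripper_width: 0.034
```

Run:
```python
from h import *
s=bot.read_state(); w=grab_frame('wrist')
cv2.imwrite('pics/w10.png',w[:,:,::-1]); print(s['tool_pos'],s['tcp_rot'],s['gripper_width'])
```

```text
[ 0.4771 -0.0128  0.1364] [ 0.0001  0.7352  0.6778 -0.0002] 0.03398577839239646
```

View pics/w10.png

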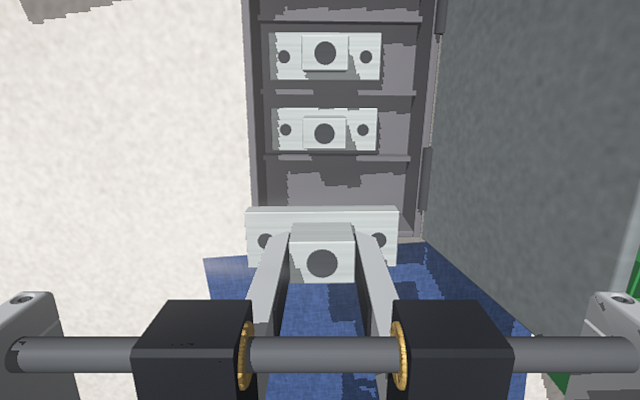

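>>> {"method": "jog_arm", "body": {"moves": [{"delta_pos": [0, 0, -0.02], "yaw": 0}, {"delta_pos": [0, 0, -0.05], "yaw": 0}, {"delta_pos": [0, 0, -0.08], "yaw": 0}, {"delta_pos": [0, 0, -0.095], "yaw": 0}, {"delta_pos": [0, 0, -0.104], "yaw": 0}, {"delta_pos": [0, 0, -0.108], "yaw": 0}, {"delta_pos": [0, 0, -0.11], "yaw": 0}, {"delta_pos": [0, 0, -0.111], "yaw": 0}, {"delta_pos": [0, 0, -0.112], "yaw": 0}]}}

```text
time_s: 15.83
tool_pos: [0.478, -0.014, 0.0256]
tcp_rot: [0.001, 0.736, 0.677, 0.001]
force: [-3.2, 0.1, 16.8]
gripper_width: 0.0339
```

>>> {"method": "jog_arm", "body": {"moves": [{"delta_pos": [0, 0, 0.001], "yaw": 0}, {"delta_pos": [0, 0, 0.001], "yaw": 0}, {"delta_pos": [0, 0, 0.001], "yaw": 0}, {"delta_pos": [0, 0, 0.03], "yaw": 0}, {"delta_pos": [0, 0, 0.07], "yaw": 0}, {"delta_pos": [0, 0, 0.11], "yaw": 0}, {"delta_pos": [0, -0.02, 0.15], "yaw": 0}, {"delta_pos": [0, -0.02, 0.19], "yaw": 0}, {"delta_pos": [0, -0.02, 0.23], "yaw": 0}, {"delta_pos": [0, -0.02, 0.26], "yaw": 0}, {"delta_pos": [0, -0.02, 0.26], "yaw": 0}], "claw": 0.4}}

```text
time_s: 16.75
tool_pos: [0.4807, -0.0345, 0.2902]
tcp_rot: [0.003, 0.736, 0.677, 0.004]
force: [1.4, -0.3, 0.2]
gripper_width: 0.0564
```

Run:
```python
from h import *
s=bot.read_state(); w=grab_frame('wrist'); t=grab_frame('scene')
cv2.imwrite('pics/w11.png',w[:,:,::-1]); print(s['tool_pos'],s['tcp_rot'],s['gripper_width'])
cv2.imwrite('pics/s11.png',t[:,:,::-1])
```

```text
[ 0.4807 -0.0345  0.2902] [0.0035 0.736  0.677  0.0043] 0.05642652146260302
```

View pics/w11.png

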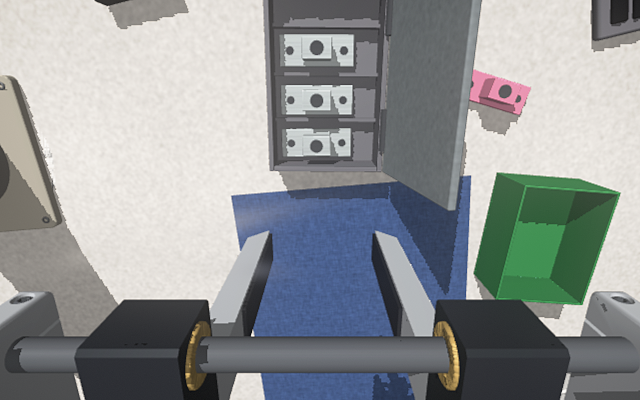

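View pics/s11.png

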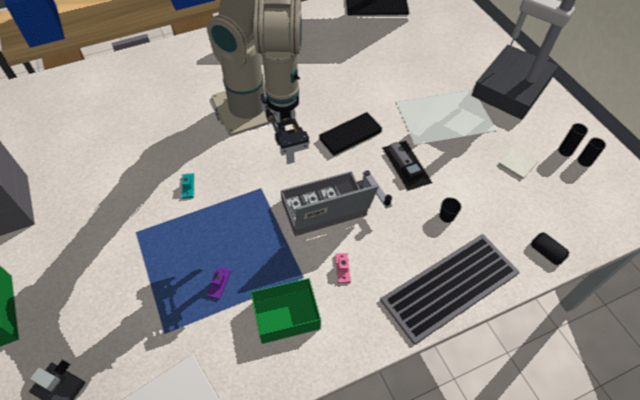

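>>> {"method": "jog_arm", "body": {"moves": [{"delta_pos": [0.037, 0.02, 0], "yaw": 0}, {"delta_pos": [0.072, 0.04, 0], "yaw": 0}, {"delta_pos": [0.108, 0.06, 0], "yaw": 0}, {"delta_pos": [0.14, 0.08, 0], "yaw": 0}, {"delta_pos": [0.167, 0.091, 0], "yaw": 0}, {"delta_pos": [0.167, 0.091, 0], "yaw": 0}, {"delta_pos": [0.167, 0.091, -0.04], "yaw": 0}, {"delta_pos": [0.167, 0.091, -0.08], "yaw": 0}, {"delta_pos": [0.167, 0.091, -0.12], "yaw": 0}, {"delta_pos": [0.167, 0.091, -0.12], "yaw": 0}, {"delta_pos": [0.167, 0.091, -0.12], "yaw": 0}], "claw": 1}}

```text
time_s: 17.77
tool_pos: [0.6418, 0.0573, 0.1621]
tcp_rot: [-0.002, 0.736, 0.677, -0.003]
force: [0.7, -0.4, -0.1]
gripper_width: 0.0007
```

Run:
```python
from h import *
s=bot.read_state(); t=grab_frame('scene'); t2=grab_frame('top')
print(s['tool_pos'],s['tcp_rot'],s['gripper_width'])
cv2.imwrite('pics/s12.png',np.vstack([cv2.resize(x[:,:,::-1],None,fx=3,fy=3,interpolation=cv2.INTER_CUBIC) for x in (t[110:260,250:450],)]))
```

```text
[0.6418 0.0573 0.1621] [-0.0019  0.7363  0.6766 -0.0026] 0.0007369251789167352
```

View pics/s12.png

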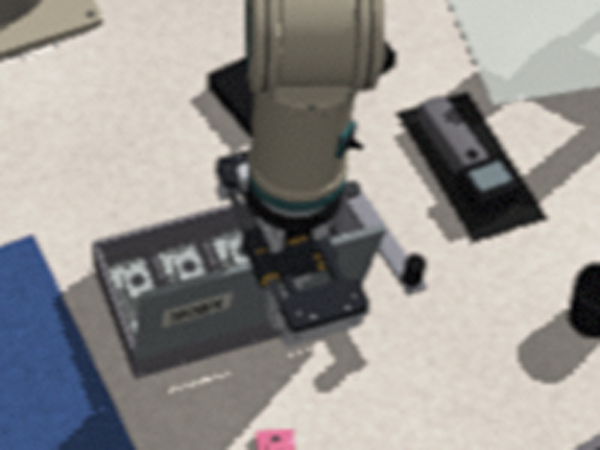

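>>> {"method": "jog_arm", "body": {"moves": [{"delta_pos": [-0.018, 0.0015, 0.004], "yaw": 0}, {"delta_pos": [-0.036, 0.003, 0.006], "yaw": 0}, {"delta_pos": [-0.053, 0.0045, 0.008], "yaw": 0}, {"delta_pos": [-0.069, 0.006, 0.008], "yaw": 0}, {"delta_pos": [-0.085, 0.007, 0.006], "yaw": 0}, {"delta_pos": [-0.1, 0.008, 0.002], "yaw": 0}, {"delta_pos": [-0.114, 0.0095, -0.004], "yaw": 0}, {"delta_pos": [-0.128, 0.011, -0.011], "yaw": 0}, {"delta_pos": [-0.14, 0.012, -0.021], "yaw": 0}, {"delta_pos": [-0.14, 0.012, -0.021], "yaw": 0}]}}

```text
time_s: 18.7
tool_pos: [0.5035, 0.0699, 0.145]
tcp_rot: [-0.0, 0.736, 0.677, 0.001]
force: [0.4, 0.6, -0.8]
gripper_width: 0.0004
```

Run:
```python
from h import *
s=bot.read_state(); t=grab_frame('scene'); w=grab_frame('wrist')
print(s['tool_pos'],s['tcp_rot'],s['force'])
cv2.imwrite('pics/s13.png',np.hstack([cv2.resize(t[110:260,250:450,::-1],(400,300)),cv2.resize(w[:,:,::-1],(400,250+50))]))
```

```text
[0.5035 0.0699 0.145 ] [-0.0003  0.7361  0.6769  0.0012] [ 0.445   0.5884 -0.7912]
```

View pics/s13.png

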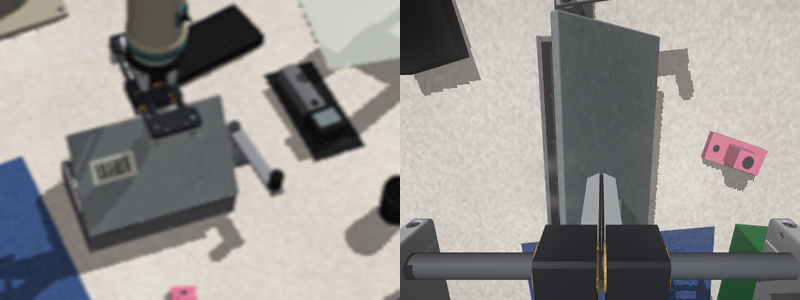

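>>> {"method": "jog_arm", "body": {"moves": [{"delta_pos": [-0.011, 0.001, -0.012], "yaw": 0}, {"delta_pos": [-0.021, 0.002, -0.024], "yaw": 0}, {"delta_pos": [-0.029, 0.002, -0.038], "yaw": 0}, {"delta_pos": [-0.035, 0.003, -0.052], "yaw": 0}, {"delta_pos": [-0.039, 0.003, -0.066], "yaw": 0}, {"delta_pos": [-0.041, 0.003, -0.076], "yaw": 0}, {"delta_pos": [-0.042, 0.003, -0.081], "yaw": 0}, {"delta_pos": [-0.042, 0.003, -0.084], "yaw": 0}, {"delta_pos": [-0.042, 0.003, -0.084], "yaw": 0}]}}

```text
time_s: 19.55
tool_pos: [0.4636, 0.0725, 0.0597]
tcp_rot: [0.0, 0.736, 0.677, 0.001]
force: [-0.1, -0.3, -0.2]
gripper_width: 0.0006
```

>>> {"method": "jog_arm", "body": {"moves": [{"delta_pos": [0, 0, -0.001], "yaw": 0}, {"delta_pos": [0, 0, -0.002], "yaw": 0}, {"delta_pos": [0, 0, -0.002], "yaw": 0}, {"delta_pos": [0, 0, -0.002], "yaw": 0}]}}

```text
time_s: 19.88
tool_pos: [0.4636, 0.0724, 0.0587]
tcp_rot: [0.001, 0.736, 0.677, 0.001]
force: [-0.5, -0.6, 9.1]
gripper_width: 0.0007
```

>>> {"method": "jog_arm", "body": {"moves": [{"delta_pos": [0, 0, 0.04], "yaw": 7}, {"delta_pos": [0, 0, 0.08], "yaw": 14}, {"delta_pos": [0, 0, 0.12], "yaw": 21}, {"delta_pos": [0.02, 0.02, 0.16], "yaw": 28}, {"delta_pos": [0.04, 0.04, 0.18], "yaw": 35}, {"delta_pos": [0.06, 0.06, 0.18], "yaw": 42}, {"delta_pos": [0.08, 0.08, 0.18], "yaw": 49}, {"delta_pos": [0.1, 0.1, 0.18], "yaw": 56}, {"delta_pos": [0.11, 0.12, 0.18], "yaw": 63}, {"delta_pos": [0.12, 0.14, 0.16], "yaw": 70}, {"delta_pos": [0.13, 0.149, 0.14], "yaw": 77}, {"delta_pos": [0.134, 0.149, 0.12], "yaw": 84}], "claw": 0.3}}

```text
time_s: 20.88
tool_pos: [0.5976, 0.2253, 0.177]
tcp_rot: [0.001, 0.089, 0.996, 0.001]
force: [-0.5, -0.1, 0.6]
gripper_width: 0.0657
```

>>> {"method": "jog_arm", "body": {"moves": [{"delta_pos": [0, 0, 0], "yaw": 7}, {"delta_pos": [0, 0, 0], "yaw": 11}, {"delta_pos": [0, 0, 0], "yaw": 11}, {"delta_pos": [0, 0, 0], "yaw": 11}]}}

```text
time_s: 21.22
tool_pos: [0.5966, 0.2214, 0.1779]
tcp_rot: [0.0, -0.001, 1.0, 0.0]
force: [-0.2, -0.8, 0.0]
gripper_width: 0.0654
```

Run:
```python
from h import *
s=bot.read_state(); w=grab_frame('wrist'); t=grab_frame('scene')
import pickle; pickle.dump(s,open('s14.pkl','wb'))
print(s['tool_pos'],s['tcp_rot'],s['force'],s['gripper_width'])
cv2.imwrite('pics/w14.png',w[:,:,::-1]); cv2.imwrite('pics/s14.png',cv2.resize(t[110:260,250:450,::-1],(800,600),interpolation=cv2.INTER_CUBIC))
```

```text
[0.5966 0.2214 0.1779] [ 0.0003 -0.0006  1.      0.    ] [-0.2348 -0.8108  0.0278] 0.06540821559775468
```

View pics/w14.png

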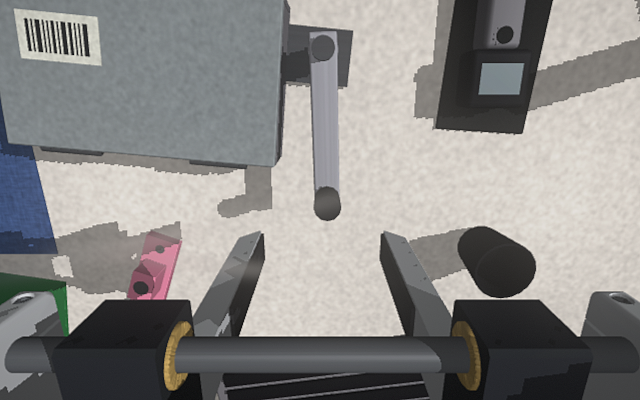

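View pics/s14.png

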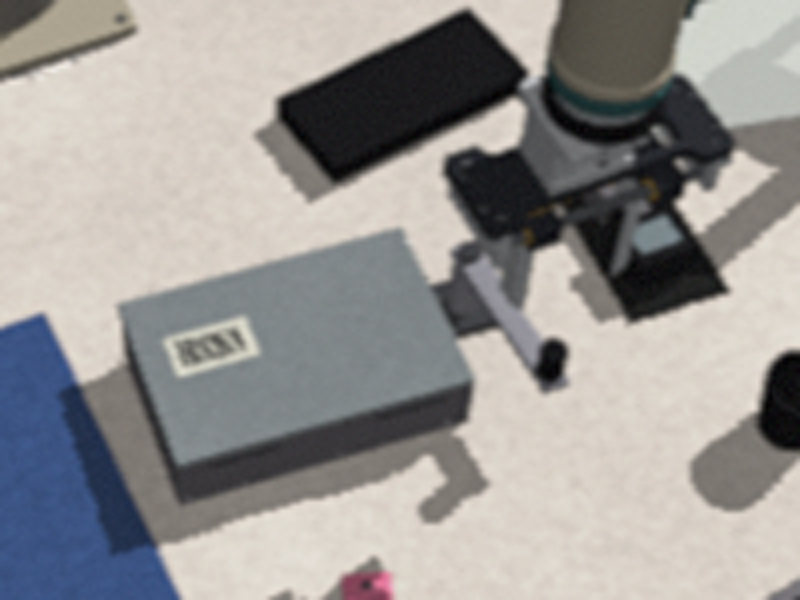

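Run:
```python
from h import *
import pickle
C=cam('wrist',pickle.load(open('s14.pkl','rb')))
print('knob',ray(C,[[327,207]],.101),'pivot',ray(C,[[322,47]],.073))
L=ray(C,[[14,10],[99,17],[102,66],[20,58]],.0585);print('label',L,L.mean(0))
c,sn=np.cos(np.radians(-4.78)),np.sin(np.radians(-4.78))
print('label pred',[.498+c*-.02-sn*-.06,.068+sn*-.02+c*-.06])
```

```text
knob [[0.5987 0.2238 0.101 ]] pivot [[0.4798 0.2198 0.073 ]]
label [[ 0.4516 -0.0197  0.0585]
 [ 0.4565  0.0455  0.0585]
 [ 0.4924  0.0413  0.0585]
 [ 0.4864 -0.0238  0.0585]] [0.4717 0.0108 0.0585]
label pred [np.float64(0.473069760050821), np.float64(0.00987527947528382)]
```

>>> {"method": "jog_arm", "body": {"moves": [{"delta_pos": [0.002, 0.002, -0.035], "yaw": 0}, {"delta_pos": [0.002, 0.002, -0.07], "yaw": 0}, {"delta_pos": [0.002, 0.002, -0.1], "yaw": 0}, {"delta_pos": [0.002, 0.002, -0.1], "yaw": 0}, {"delta_pos": [0.002, 0.002, -0.1], "yaw": 0}]}}

```text
time_s: 21.73
tool_pos: [0.5975, 0.2233, 0.0768]
tcp_rot: [-0.001, -0.002, 1.0, -0.001]
force: [0.3, 0.1, 0.2]
gripper_width: 0.0658
```

>>> {"method": "jog_arm", "body": {"moves": [{"delta_pos": [0, 0, 0], "yaw": 0}, {"delta_pos": [0, 0, 0], "yaw": 0}, {"delta_pos": [0, 0, 0], "yaw": 0}, {"delta_pos": [0, 0, 0], "yaw": 0}, {"delta_pos": [0, 0, 0], "yaw": 0}, {"delta_pos": [0, 0, 0], "yaw": 0}], "claw": 1, "grip_force": 10}}

```text
time_s: 22.23
tool_pos: [0.5986, 0.2238, 0.0781]
tcp_rot: [0.0, -0.002, 1.0, 0.0]
force: [0.2, 0.2, 0.1]
gripper_width: 0.0292
```

>>> {"method": "jog_arm", "body": {"moves": [{"delta_pos": [0, 0, 0], "yaw": 0}, {"delta_pos": [0, 0, 0], "yaw": 0}, {"delta_pos": [0, 0, 0], "yaw": 0}]}}

```text
time_s: 22.48
tool_pos: [0.5985, 0.2239, 0.0778]
tcp_rot: [0.0, -0.002, 1.0, 0.0]
force: [-0.7, 0.5, 2.4]
gripper_width: 0.0214
```

Run:
```python
import numpy as np
p=np.array([.4806,.2199]);r=.119
# world bearing of bar from +x axis; final = -90-4.78 deg
k0=np.array([.599,.2235])
b0=np.degrees(np.arctan2(*(k0-p)[::-1])); print(b0)
n=16
for i in range(1,n+1):
    b=b0+(-94.78-b0)*i/n; q=p+.12*np.array([np.cos(np.radians(b)),np.sin(np.radians(b))])
    print(i,np.round(q-k0,4),round(b-b0,1))
```

```text
1.741564850697158
1 [ 0.0013 -0.0126] -6.0
2 [-0.0003 -0.0251] -12.1
3 [-0.0033 -0.0374] -18.1
4 [-0.0074 -0.0493] -24.1
5 [-0.0129 -0.0607] -30.2
6 [-0.0195 -0.0715] -36.2
7 [-0.0271 -0.0815] -42.2
8 [-0.0358 -0.0907] -48.3
9 [-0.0454 -0.0989] -54.3
10 [-0.0559 -0.106 ] -60.3
11 [-0.067 -0.112] -66.4
12 [-0.0786 -0.1168] -72.4
13 [-0.0908 -0.1204] -78.4
14 [-0.1032 -0.1226] -84.5
15 [-0.1158 -0.1236] -90.5
16 [-0.1284 -0.1232] -96.5
```

Gripped (21 mm, the knob). Swinging along the arc.

>>> {"method": "jog_arm", "body": {"moves": [{"delta_pos": [0.001, -0.012, 0], "yaw": -6}, {"delta_pos": [0, -0.025, 0], "yaw": -12}, {"delta_pos": [-0.003, -0.037, 0], "yaw": -18}, {"delta_pos": [-0.007, -0.049, 0], "yaw": -24}, {"delta_pos": [-0.013, -0.061, 0], "yaw": -30}, {"delta_pos": [-0.02, -0.072, 0], "yaw": -36}, {"delta_pos": [-0.027, -0.082, 0], "yaw": -42}, {"delta_pos": [-0.036, -0.091, 0], "yaw": -48}, {"delta_pos": [-0.036, -0.091, 0], "yaw": -48}]}}

```text
time_s: 23.23
tool_pos: [0.5591, 0.1332, 0.0777]
tcp_rot: [-0.003, 0.408, 0.913, 0.0]
force: [-3.3, 4.6, 4.8]
gripper_width: 0.0217
```

>>> {"method": "jog_arm", "body": {"moves": [{"delta_pos": [-0.009, -0.008, 0], "yaw": -6}, {"delta_pos": [-0.02, -0.015, 0], "yaw": -12}, {"delta_pos": [-0.031, -0.021, 0], "yaw": -18}, {"delta_pos": [-0.043, -0.026, 0], "yaw": -24}, {"delta_pos": [-0.055, -0.029, 0], "yaw": -30}, {"delta_pos": [-0.067, -0.032, 0], "yaw": -36}, {"delta_pos": [-0.08, -0.033, 0], "yaw": -42}, {"delta_pos": [-0.092, -0.033, 0], "yaw": -48}, {"delta_pos": [-0.092, -0.033, 0], "yaw": -48}, {"delta_pos": [-0.092, -0.033, 0], "yaw": -48}]}}

```text
time_s: 24.07
tool_pos: [0.4705, 0.1035, 0.0777]
tcp_rot: [-0.002, 0.741, 0.671, 0.002]
force: [0.7, 7.2, 1.4]
gripper_width: 0.0217
```

>>> {"method": "jog_arm", "body": {"moves": [{"delta_pos": [0, 0.002, 0], "yaw": 0}, {"delta_pos": [0, 0.002, 0], "yaw": 0}, {"delta_pos": [0, 0.002, 0], "yaw": 0}, {"delta_pos": [0, 0.002, 0], "yaw": 0}, {"delta_pos": [0, 0.002, 0.03], "yaw": 0}, {"delta_pos": [0, 0.002, 0.07], "yaw": 0}, {"delta_pos": [0, 0.002, 0.11], "yaw": 0}, {"delta_pos": [0, -0.02, 0.15], "yaw": 0}, {"delta_pos": [0, -0.04, 0.19], "yaw": 0}, {"delta_pos": [0, -0.04, 0.19], "yaw": 0}, {"delta_pos": [0, -0.04, 0.19], "yaw": 0}], "claw": 0.4}}

```text
time_s: 24.98
tool_pos: [0.4718, 0.058, 0.2697]
tcp_rot: [0.001, 0.743, 0.669, 0.002]
force: [0.1, 1.3, 1.0]
gripper_width: 0.0566
```

Run:
```python
from h import *
s=bot.read_state(); w=grab_frame('wrist'); t=grab_frame('scene')
import pickle; pickle.dump(s,open('s15.pkl','wb'))
print(s['tool_pos'],s['tcp_rot'],s['force'],s['gripper_width'])
cv2.imwrite('pics/w15.png',w[:,:,::-1]); cv2.imwrite('pics/s15.png',cv2.resize(t[110:260,250:450,::-1],(800,600),interpolation=cv2.INTER_CUBIC))
```

```text
[0.4718 0.058  0.2697] [0.0012 0.7429 0.6694 0.0023] [0.0586 1.337  0.9774] 0.056555769945050335
```

View pics/w15.png

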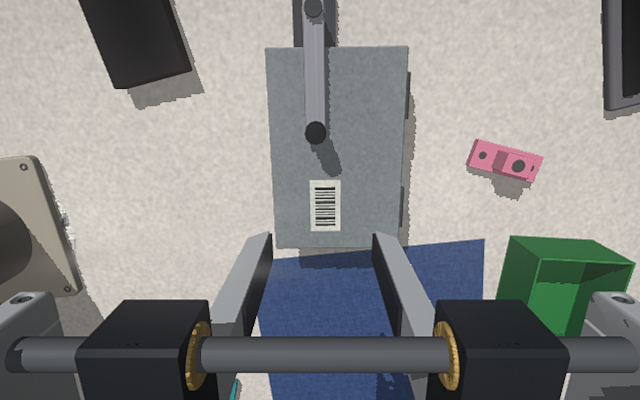

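View pics/s15.png

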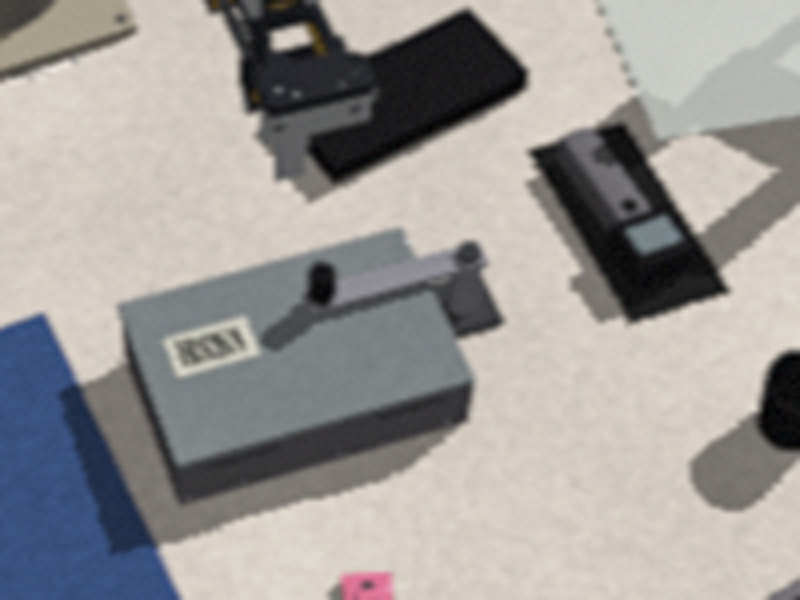

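Run:
```python
from h import *
import pickle
C=cam('wrist',pickle.load(open('s15.pkl','rb')))
k=ray(C,[[315,131]],.101)[0];p=ray(C,[[314,8]],.073)[0];print(k,p)
print('theta deg',np.degrees(np.arctan2(k[1]-.2199,k[0]-.4806))+94.78, np.degrees(np.arctan2(k[1]-p[1],k[0]-p[0]))+94.78)
L=ray(C,[[309,181],[338,180],[341,231],[313,232]],.0585);print('label',L.mean(0),np.degrees(np.arctan2(*(L[0]+L[1]-L[2]-L[3])[[1,0]]))-90)
```

```text
[0.4702 0.1035 0.101 ] [0.4816 0.2189 0.073 ]
theta deg -0.313040890216584 -0.8518600435922536
label [0.4715 0.009  0.0585] -2.105514081060619
```

>>> {"method": "jog_arm", "body": {"moves": [{"delta_pos": [0.03, 0.32, 0.02], "yaw": 95}, {"delta_pos": [0.03, 0.32, 0.02], "yaw": 95}, {"delta_pos": [0.03, 0.32, 0.02], "yaw": 95}, {"delta_pos": [0.03, 0.32, 0.02], "yaw": 95}, {"delta_pos": [0.03, 0.32, 0.02], "yaw": 95}, {"delta_pos": [0.03, 0.32, 0.02], "yaw": 95}, {"delta_pos": [0.03, 0.32, 0.02], "yaw": 95}, {"delta_pos": [0.03, 0.32, 0.02], "yaw": 95}, {"delta_pos": [0.03, 0.32, 0.02], "yaw": 95}, {"delta_pos": [0.03, 0.32, 0.02], "yaw": 95}, {"delta_pos": [0.03, 0.32, 0.02], "yaw": 95}, {"delta_pos": [0.03, 0.32, 0.02], "yaw": 95}], "claw": 0.1}}

```text
time_s: 26.08
tool_pos: [0.4983, 0.3804, 0.284]
tcp_rot: [-0.002, 0.082, 0.997, -0.002]
force: [-0.8, -0.4, -0.3]
gripper_width: 0.0845
```

>>> {"method": "jog_arm", "body": {"moves": [{"delta_pos": [0, 0, 0], "yaw": 7}, {"delta_pos": [0, 0, 0], "yaw": 11}, {"delta_pos": [0, 0, 0], "yaw": 11}, {"delta_pos": [0, 0, 0], "yaw": 11}]}}

```text
time_s: 26.42
tool_pos: [0.499, 0.3799, 0.2851]
tcp_rot: [-0.002, -0.009, 1.0, -0.001]
force: [0.1, 1.1, -0.5]
gripper_width: 0.0846
```

Run:
```python
from h import *
s=bot.read_state(); w=grab_frame('wrist')
import pickle; pickle.dump(s,open('s16.pkl','wb'))
print(s['tool_pos'],s['tcp_rot'],s['q'])
cv2.imwrite('pics/w16.png',w[:,:,::-1])
```

```text
[0.499  0.3799 0.2851] [-0.0019 -0.0094  1.     -0.0008] [-0.9835  0.5651  0.4915  1.4837 -0.2792  1.1669  1.144 ]
```

View pics/w16.png

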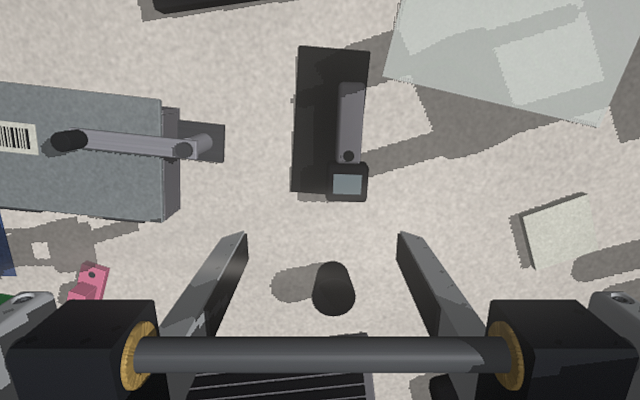

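Run:
```python
from h import *
w=cv2.imread('pics/w16.png')
c=cv2.resize(w[30:215,260:400],None,fx=4,fy=3.2*1.25,interpolation=cv2.INTER_CUBIC)
c=cv2.convertScaleAbs(c,alpha=1.6,beta=20)[:,:]; c=cv2.resize(c,None,fx=.8,fy=.8); print(c.shape)
cv2.imwrite('pics/w16c.png',c)
cv2.imwrite('pics/t16.png',cv2.resize(cv2.convertScaleAbs(grab_frame('scene')[120:200,360:450,::-1],alpha=1.4),None,fx=6,fy=6,interpolation=cv2.INTER_CUBIC))
```

```text
(592, 448, 3)
```

View pics/w16c.png

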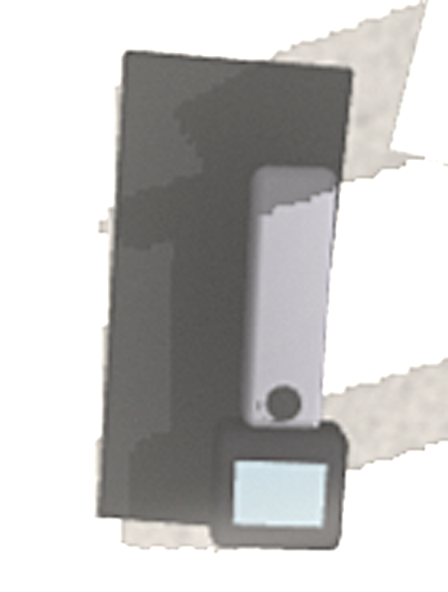

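View pics/t16.png

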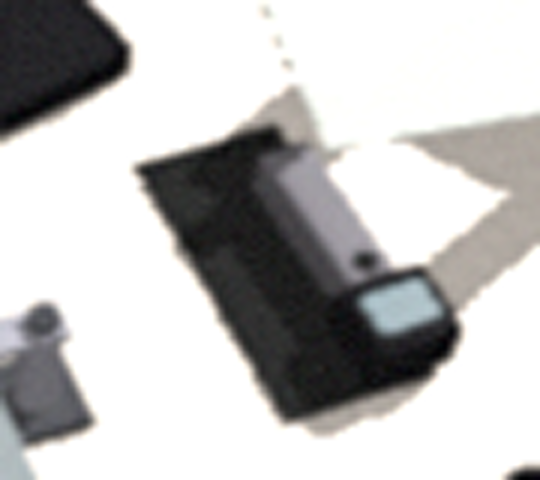

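Run:
```python
from h import *
import pickle
C=cam('wrist',pickle.load(open('s16.pkl','rb')))
u=lambda P: np.array(P)/3.2+[260,30]
pad=ray(C,u([[125,51],[352,68],[97,516]]),.004); print(pad)
ex=pad[2]-pad[0]; ey=pad[1]-pad[0]; print(np.linalg.norm(ex),np.linalg.norm(ey),np.degrees(np.arctan2(ex[1],ex[0])),np.degrees(np.arctan2(ey[1],ey[0])), 'padc',(pad[1]+pad[2])/2)
h=ray(C,u([[252,172],[336,172],[320,422],[243,422]]),.034);print('handle',h)
a=(h[0]+h[1])/2;b=(h[2]+h[3])/2; print('rear',a,'front',b,np.linalg.norm(b-a),np.degrees(np.arctan2(*(b-a)[[1,0]])))
hd=ray(C,u([[215,425],[348,430],[340,547],[212,545]]),.038);print('head',hd,hd.mean(0))
```

```text
[[0.3601 0.347  0.004 ]
 [0.3646 0.4349 0.004 ]
 [0.5469 0.3348 0.004 ]]
0.18721819577297114 0.08800704948291375 -3.755296725600859 87.06322469409726 padc [0.4558 0.3848 0.004 ]
handle [[0.4044 0.3961 0.034 ]
 [0.4038 0.4273 0.034 ]
 [0.498  0.426  0.034 ]
 [0.4986 0.3956 0.034 ]]
rear [0.4041 0.4117 0.034 ] front [0.4983 0.4108 0.034 ] 0.09416673872269407 -0.5435502830632576
head [[0.4992 0.3845 0.038 ]
 [0.5002 0.4367 0.038 ]
 [0.5484 0.4362 0.038 ]
 [0.5485 0.3844 0.038 ]] [0.5241 0.4105 0.038 ]
```

>>> {"method": "jog_arm", "body": {"moves": [{"delta_pos": [-0.025, 0.031, -0.01], "yaw": -1.6}, {"delta_pos": [-0.025, 0.031, -0.05], "yaw": -1.6}, {"delta_pos": [-0.025, 0.031, -0.09], "yaw": -1.6}, {"delta_pos": [-0.025, 0.031, -0.13], "yaw": -1.6}, {"delta_pos": [-0.025, 0.031, -0.17], "yaw": -1.6}, {"delta_pos": [-0.025, 0.031, -0.21], "yaw": -1.6}, {"delta_pos": [-0.025, 0.031, -0.22], "yaw": -1.6}, {"delta_pos": [-0.025, 0.031, -0.22], "yaw": -1.6}, {"delta_pos": [-0.025, 0.031, -0.22], "yaw": -1.6}], "claw": 0.25}}

```text
time_s: 27.27
tool_pos: [0.476, 0.4109, 0.0682]
tcp_rot: [0.0, 0.004, 1.0, 0.0]
force: [-0.1, -0.5, 0.3]
gripper_width: 0.0705
```

Run:
```python
from h import *
s=bot.read_state(); w=grab_frame('wrist')
import pickle; pickle.dump(s,open('s17.pkl','wb'))
print(s['tool_pos'],s['tcp_rot'],s['gripper_width'])
cv2.imwrite('pics/w17.png',cv2.convertScaleAbs(w[:,:,::-1],alpha=1.4,beta=10))
```

```text
[0.476  0.4109 0.0682] [0.0004 0.0041 1.     0.    ] 0.07052499528747619
```

View pics/w17.png

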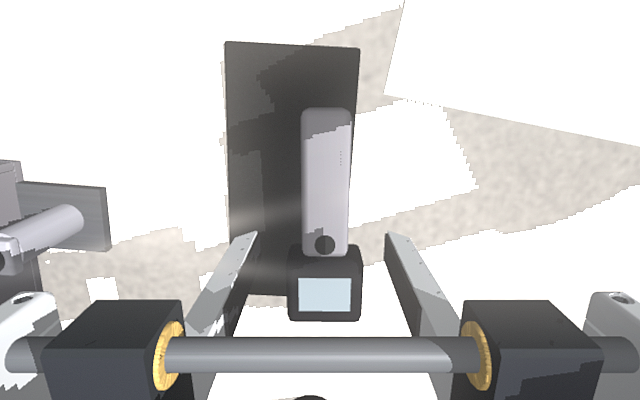

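Run:
```python
from h import *
import pickle
C=cam('wrist',pickle.load(open('s17.pkl','rb')))
h=ray(C,[[302,112],[351,112],[349,252],[302,252],[326,110],[326,256]],.034);print('handle',h)
hd=ray(C,[[289,246],[362,246],[360,320],[288,320]],.038);print('head',hd.mean(0),hd)
p=ray(C,[[225,42],[360,50],[228,295]],.004);print(p)
```

```text
handle [[0.4031 0.3981 0.034 ]
 [0.4034 0.4276 0.034 ]
 [0.4959 0.4276 0.034 ]
 [0.4956 0.3958 0.034 ]
 [0.4021 0.4126 0.034 ]
 [0.4987 0.412  0.034 ]]
head [0.5181 0.411  0.038 ] [[0.4892 0.3875 0.038 ]
 [0.4896 0.4359 0.038 ]
 [0.5471 0.4359 0.038 ]
 [0.5466 0.3847 0.038 ]]
[[0.3601 0.3476 0.004 ]
 [0.3657 0.4353 0.004 ]
 [0.548  0.3331 0.004 ]]
```

>>> {"method": "jog_arm", "body": {"moves": [{"delta_pos": [-0.001, 0.001, -0.03], "yaw": 0}, {"delta_pos": [-0.001, 0.001, -0.055], "yaw": 0}, {"delta_pos": [-0.001, 0.001, -0.059], "yaw": 0}, {"delta_pos": [-0.001, 0.001, -0.059], "yaw": 0}, {"delta_pos": [-0.001, 0.001, -0.059], "yaw": 0}]}}

```text
time_s: 27.73
tool_pos: [0.4758, 0.4125, 0.0108]
tcp_rot: [0.001, 0.004, 1.0, 0.001]
force: [0.3, 0.5, 0.2]
gripper_width: 0.0704
```

>>> {"method": "jog_arm", "body": {"moves": [{"delta_pos": [0, 0, 0], "yaw": 0}, {"delta_pos": [0, 0, 0], "yaw": 0}, {"delta_pos": [0, 0, 0], "yaw": 0}, {"delta_pos": [0, 0, 0], "yaw": 0}, {"delta_pos": [0, 0, 0], "yaw": 0}, {"delta_pos": [0, 0, 0], "yaw": 0}, {"delta_pos": [0, 0, 0], "yaw": 0}, {"delta_pos": [0, 0, 0], "yaw": 0}], "claw": 1, "grip_force": 40}}

```text
time_s: 28.4
tool_pos: [0.4744, 0.412, 0.0087]
tcp_rot: [0.0, 0.004, 1.0, 0.0]
force: [-0.7, 0.8, 1.9]
gripper_width: 0.0321
```

>>> {"method": "jog_arm", "body": {"moves": [{"delta_pos": [0, 0, 0.02], "yaw": 0}, {"delta_pos": [0, 0, 0.05], "yaw": 0}, {"delta_pos": [0, 0, 0.08], "yaw": 0}, {"delta_pos": [0, 0, 0.12], "yaw": 0}, {"delta_pos": [0, 0, 0.15], "yaw": 0}, {"delta_pos": [0, 0, 0.16], "yaw": 0}, {"delta_pos": [0, 0, 0.16], "yaw": 0}, {"delta_pos": [0, 0, 0.16], "yaw": 0}]}}

```text
time_s: 29.07
tool_pos: [0.4735, 0.4113, 0.1674]
tcp_rot: [-0.001, 0.004, 1.0, -0.0]
force: [-0.2, -0.2, -1.8]
gripper_width: 0.0316
```

Run:
```python
from h import *
s=bot.read_state(); w=grab_frame('wrist'); t=grab_frame('top');sc=grab_frame('scene')
print(s['tool_pos'],s['tcp_rot'],s['gripper_width'],s['force'],s['ft_torque'])
cv2.imwrite('pics/w18.png',cv2.convertScaleAbs(w[:,:,::-1],alpha=1.4,beta=10))
cv2.imwrite('pics/t18.png',cv2.resize(cv2.convertScaleAbs(np.hstack([t[180:260,160:250,::-1],sc[100:180,370:460,::-1]]),alpha=1.5,beta=10),None,fx=4.4,fy=4.4,interpolation=cv2.INTER_CUBIC))
```

```text
[0.4735 0.4113 0.1674] [-0.0007  0.0037  1.     -0.0004] 0.031559365491669863 [-0.2047 -0.2156 -1.8212] [ 0.0144  0.076  -0.0075]
```

View pics/w18.png

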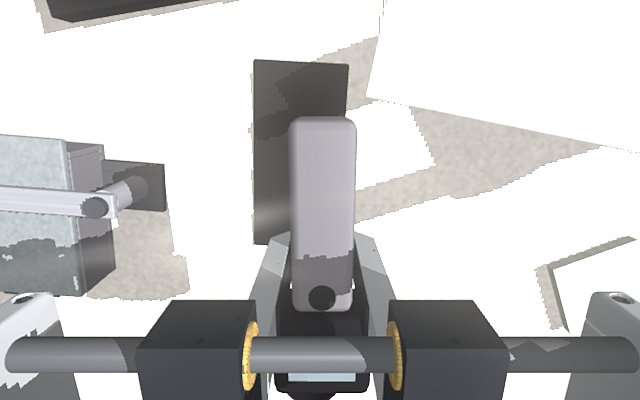

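View pics/t18.png

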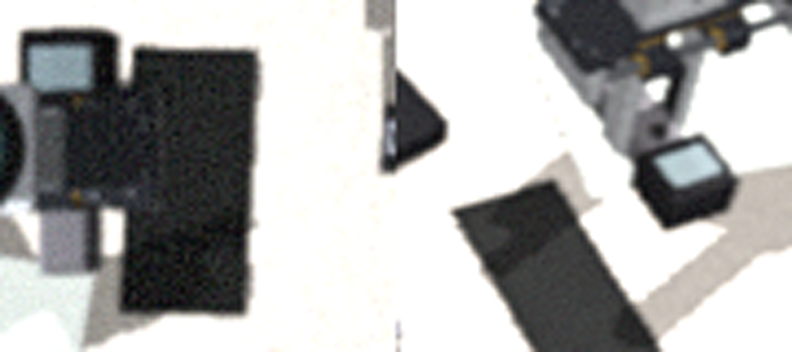

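Run:
```python
from h import *
P=ray(cam('top'),np.array([[135,47],[258,52],[120,310],[246,314]])/4.4+[160,180],.004)
print(P,P.mean(0)); d=(P[0]+P[1]-P[2]-P[3])[:2]/2; print(np.linalg.norm(d),np.degrees(np.arctan2(d[1],d[0]))); d=(P[0]+P[2]-P[1]-P[3])[:2]/2;print(np.linalg.norm(d),np.degrees(np.arctan2(d[1],d[0]))-90)
# wrist-based: corners A(rear,-y) B(rear,+y) Cc(front,-y)
A,B,Cc=np.array([.3601,.3473]),np.array([.3652,.4351]),np.array([.5475,.334])
print('wrist padc',(B+Cc)/2)
c,sn=np.cos(np.radians(-4.78)),np.sin(np.radians(-4.78))
# reader centre: label + 50mm along case +y (head pointing -y)
print('reader target',np.array([.4725,.010])+.05*np.array([-sn,c]))
```

```text
[[0.553  0.4219 0.004 ]
 [0.547  0.3343 0.004 ]
 [0.3665 0.4348 0.004 ]
 [0.3612 0.3457 0.004 ]] [0.4569 0.3842 0.004 ]
0.18653414046516212 -3.735672192206974
0.08854000340409536 -3.6602614336647576
wrist padc [0.4564 0.3846]
reader target [0.4767 0.0598]
```

>>> {"method": "jog_arm", "body": {"moves": [{"delta_pos": [0.0, -0.025, 0.01], "yaw": -7}, {"delta_pos": [0.0, -0.05, 0.01], "yaw": -14}, {"delta_pos": [0.0, -0.075, 0.01], "yaw": -21}, {"delta_pos": [0.0, -0.1, 0.01], "yaw": -28}, {"delta_pos": [0.0, -0.125, 0.01], "yaw": -35}, {"delta_pos": [0.0, -0.15, 0.01], "yaw": -42}, {"delta_pos": [0.0, -0.175, 0.01], "yaw": -49}, {"delta_pos": [0.0, -0.2, 0.01], "yaw": -56}, {"delta_pos": [0.0, -0.225, 0.01], "yaw": -63}, {"delta_pos": [0.0, -0.25, 0.01], "yaw": -70}, {"delta_pos": [0.0, -0.28, 0.01], "yaw": -77}, {"delta_pos": [0.003, -0.31, 0.01], "yaw": -84}]}}

```text
time_s: 30.22
tool_pos: [0.4757, 0.1006, 0.1771]
tcp_rot: [-0.001, 0.674, 0.739, -0.001]
force: [-0.1, -0.5, -2.2]
gripper_width: 0.0321
```

>>> {"method": "jog_arm", "body": {"moves": [{"delta_pos": [0.0, -0.02, 0], "yaw": -6}, {"delta_pos": [0.0, -0.041, 0], "yaw": -10.4}, {"delta_pos": [0.0, -0.041, 0], "yaw": -10.4}, {"delta_pos": [0.0, -0.041, 0], "yaw": -10.4}, {"delta_pos": [0.0, -0.041, 0], "yaw": -10.4}]}}

```text
time_s: 30.63
tool_pos: [0.4767, 0.0614, 0.1776]
tcp_rot: [-0.001, 0.736, 0.677, -0.001]
force: [0.2, 0.0, -1.6]
gripper_width: 0.0317
```

Run:
```python
from h import *
s=bot.read_state(); w=grab_frame('wrist'); sc=grab_frame('scene')
print(s['tool_pos'],s['tcp_rot'],s['gripper_width'],s['force'],s['ft_torque'])
cv2.imwrite('pics/w19.png',cv2.convertScaleAbs(w[:,:,::-1],alpha=1.2,beta=10))
cv2.imwrite('pics/s19.png',cv2.resize(sc[100:240,250:440,::-1],None,fx=4,fy=4,interpolation=cv2.INTER_CUBIC))
```

```text
[0.4767 0.0614 0.1776] [-0.0007  0.7358  0.6772 -0.0007] 0.03174521675959887 [ 0.2346  0.0485 -1.6389] [-0.0489  0.0559  0.0112]
```

View pics/w19.png

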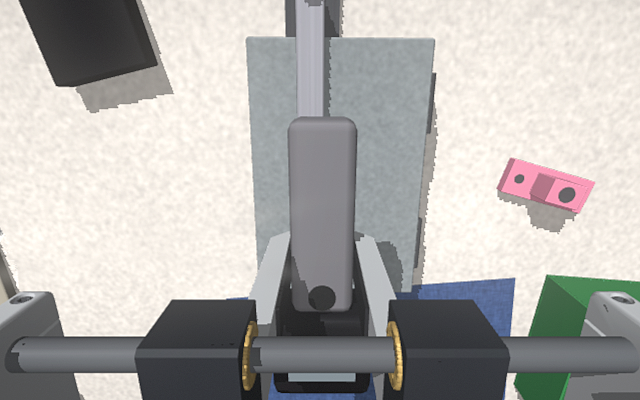

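View pics/s19.png

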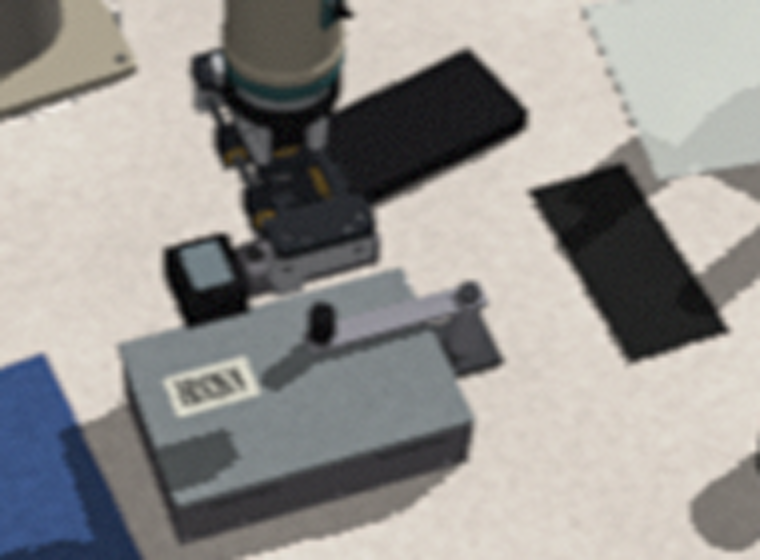

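Run:
```python
from h import *
C=cam('wrist')
s=bot.read_state();p=s['tool_pos']
r=ray(C,[[321.5,117]],p[2]-.0047+.030)[0]; b=ray(C,[[322,311]],p[2]-.0047+.030)[0]
print(r,b,np.linalg.norm(r-p*[1,1,0]-[0,0,r[2]]),np.linalg.norm(b[:2]-p[:2]))
```

```text
[0.4826 0.134  0.2032] [0.4747 0.0363 0.2032] 0.07233677074884229 0.02574523996308764
```

>>> {"method": "jog_arm", "body": {"moves": [{"delta_pos": [0.0, -0.001, -0.015], "yaw": 0}, {"delta_pos": [0.0, -0.001, -0.03], "yaw": 0}, {"delta_pos": [0.0, -0.001, -0.042], "yaw": 0}, {"delta_pos": [0.0, -0.001, -0.05], "yaw": 0}, {"delta_pos": [0.0, -0.001, -0.054], "yaw": 0}, {"delta_pos": [0.0, -0.001, -0.054], "yaw": 0}, {"delta_pos": [0.0, -0.001, -0.054], "yaw": 0}, {"delta_pos": [0.0, -0.001, -0.054], "yaw": 0}]}}

```text
time_s: 31.4
tool_pos: [0.4778, 0.0597, 0.125]
tcp_rot: [0.0, 0.736, 0.677, 0.0]
force: [-0.1, -0.1, -1.3]
gripper_width: 0.0318
```

Run:
```python
from h import *
s=bot.read_state(); w=grab_frame('wrist'); sc=grab_frame('scene')
print(s['tool_pos'],s['tcp_rot'],s['gripper_width'],s['force'],s['ft_torque'])
cv2.imwrite('pics/w20.png',np.hstack([cv2.resize(w[:,:,::-1],(400,250)),cv2.resize(sc[130:240,265:441,::-1],(400,250))]))
```

```text
[0.4778 0.0597 0.125 ] [0.0003 0.7362 0.6767 0.0005] 0.0317629319915723 [-0.0642 -0.1257 -1.2575] [-0.1303  0.055   0.0115]
```

View pics/w20.png

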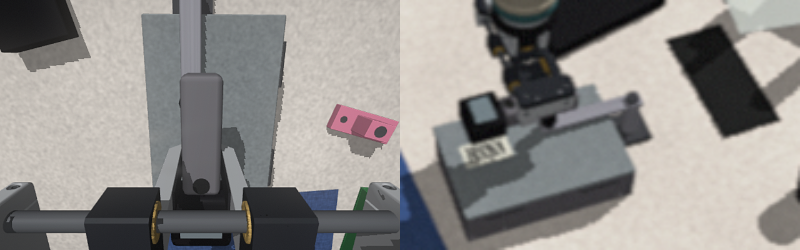

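>>> {"method": "jog_arm", "body": {"moves": [{"delta_pos": [-0.001, 0, -0.0015], "yaw": 0}, {"delta_pos": [-0.001, 0, -0.0015], "yaw": 0}, {"delta_pos": [-0.001, 0, -0.0015], "yaw": 0}, {"delta_pos": [-0.001, 0, -0.0015], "yaw": 0}, {"delta_pos": [-0.001, 0, -0.0015], "yaw": 0}, {"delta_pos": [-0.001, 0, -0.0015], "yaw": 0}, {"delta_pos": [-0.001, 0, -0.0015], "yaw": 0}, {"delta_pos": [-0.001, 0, -0.0015], "yaw": 0}, {"delta_pos": [-0.001, 0, -0.0015], "yaw": 0}, {"delta_pos": [-0.001, 0, -0.0015], "yaw": 0}, {"delta_pos": [-0.001, 0, -0.0015], "yaw": 0}, {"delta_pos": [-0.001, 0, -0.0015], "yaw": 0}]}}

```text
time_s: 32.5
tool_pos: [0.4763, 0.0596, 0.123]
tcp_rot: [0.0, 0.736, 0.677, 0.0]
force: [0.6, -0.3, -2.5]
gripper_width: 0.032
```

>>> {"method": "jog_arm", "body": {"moves": [{"delta_pos": [0, 0, 0], "yaw": 0}, {"delta_pos": [0, 0, 0], "yaw": 0}, {"delta_pos": [0, 0, 0], "yaw": 0}, {"delta_pos": [0, 0, 0], "yaw": 0}, {"delta_pos": [0, 0, 0], "yaw": 0}, {"delta_pos": [0, 0, 0], "yaw": 0}, {"delta_pos": [0, 0, 0], "yaw": 0}, {"delta_pos": [0, 0, 0], "yaw": 0}, {"delta_pos": [0, 0, 0], "yaw": 0}, {"delta_pos": [0, 0, 0], "yaw": 0}, {"delta_pos": [0, 0, 0], "yaw": 0}, {"delta_pos": [0, 0, 0], "yaw": 0}]}}

```text
time_s: 33.5
tool_pos: [0.4763, 0.0596, 0.123]
tcp_rot: [-0.0, 0.736, 0.677, 0.0]
force: [0.5, 0.6, -3.1]
gripper_width: 0.0313
```

>>> {"method": "jog_arm", "body": {"moves": [{"delta_pos": [0, 0, 0], "yaw": 0}, {"delta_pos": [0, 0, 0], "yaw": 0}, {"delta_pos": [0, 0, 0], "yaw": 0}, {"delta_pos": [0, 0, 0], "yaw": 0}, {"delta_pos": [0, 0, 0], "yaw": 0}, {"delta_pos": [0, 0, 0], "yaw": 0}, {"delta_pos": [0, 0, 0], "yaw": 0}, {"delta_pos": [0, 0, 0], "yaw": 0}, {"delta_pos": [0, 0, 0], "yaw": 0}, {"delta_pos": [0, 0, 0], "yaw": 0}, {"delta_pos": [0, 0, 0], "yaw": 0}, {"delta_pos": [0, 0, 0], "yaw": 0}]}}

```text
time_s: 34.5
tool_pos: [0.4763, 0.0596, 0.123]
tcp_rot: [-0.0, 0.736, 0.677, 0.0]
force: [0.5, -0.2, -1.8]
gripper_width: 0.0317
```

>>> {"method": "jog_arm", "body": {"moves": [{"delta_pos": [0, 0, 0], "yaw": 0}, {"delta_pos": [0, 0, 0], "yaw": 0}, {"delta_pos": [0, 0, 0], "yaw": 0}, {"delta_pos": [0, 0, 0], "yaw": 0}, {"delta_pos": [0, 0, 0], "yaw": 0}, {"delta_pos": [0, 0, 0], "yaw": 0}, {"delta_pos": [0, 0, 0], "yaw": 0}, {"delta_pos": [0, 0, 0], "yaw": 0}, {"delta_pos": [0, 0, 0], "yaw": 0}, {"delta_pos": [0, 0, 0], "yaw": 0}, {"delta_pos": [0, 0, 0], "yaw": 0}, {"delta_pos": [0, 0, 0], "yaw": 0}]}}

```text
time_s: 35.5
tool_pos: [0.4763, 0.0596, 0.123]
tcp_rot: [-0.0, 0.736, 0.677, 0.0]
force: [-0.6, 0.2, -1.7]
gripper_width: 0.0317
```

Run:
```python
from h import *
s=bot.read_state(); w=grab_frame('wrist'); sc=grab_frame('scene')
print(s['time_s'],s['tool_pos'],s['tcp_rot'],s['gripper_width'],s['force'],s['ft_torque'])
cv2.imwrite('pics/w21.png',w[:,:,::-1]); cv2.imwrite('pics/s21.png',cv2.resize(sc[120:230,260:440,::-1],None,fx=4.4,fy=4.4,interpolation=cv2.INTER_CUBIC))
```

```text
35.5 [0.4763 0.0596 0.123 ] [-0.      0.7363  0.6766  0.    ] 0.03170148728392566 [-0.5537  0.163  -1.6538] [-0.0737  0.0376  0.0251]
```

View pics/w21.png

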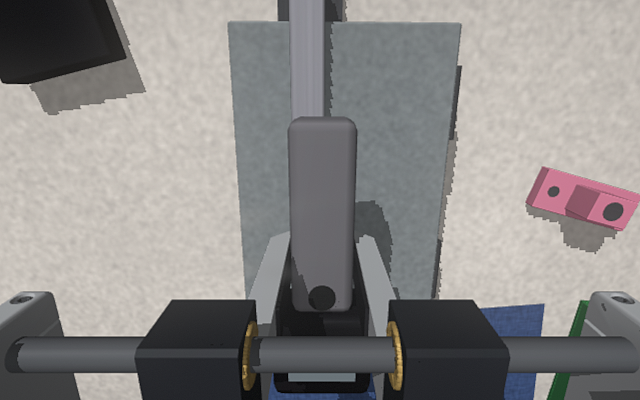

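View pics/s21.png

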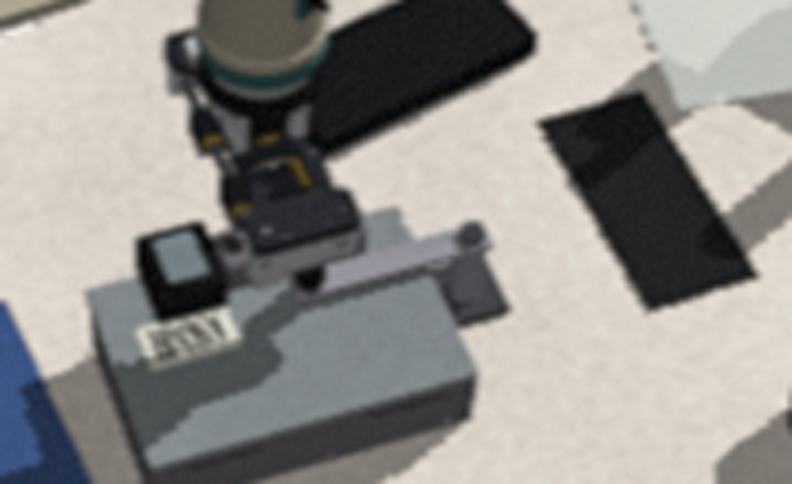

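Run:
```python
from h import *
print(proj(cam('scene'),[[.4725,.010,.1525],[.4725,.010,.0585]]))
print(ray(cam('scene'),[[260+179/4.4,120+254/4.4]],.1525))
```

```text
[[301.6036 177.9323]
 [302.0897 196.83  ]]
[[0.4708 0.0079 0.1525]]
```

>>> {"method": "jog_arm", "body": {"moves": [{"delta_pos": [0, 0, 0.03], "yaw": 0}, {"delta_pos": [0, 0.01, 0.055], "yaw": 7}, {"delta_pos": [0, 0.03, 0.055], "yaw": 14}, {"delta_pos": [0, 0.06, 0.055], "yaw": 21}, {"delta_pos": [0, 0.09, 0.055], "yaw": 28}, {"delta_pos": [0, 0.12, 0.055], "yaw": 35}, {"delta_pos": [0, 0.15, 0.055], "yaw": 42}, {"delta_pos": [0, 0.18, 0.055], "yaw": 49}, {"delta_pos": [-0.005, 0.21, 0.055], "yaw": 56}, {"delta_pos": [-0.01, 0.24, 0.055], "yaw": 63}, {"delta_pos": [-0.015, 0.27, 0.055], "yaw": 70}, {"delta_pos": [-0.02, 0.3, 0.055], "yaw": 77}]}}

```text
time_s: 36.6
tool_pos: [0.4557, 0.3609, 0.1779]
tcp_rot: [-0.0, 0.152, 0.988, -0.0]
force: [0.8, -0.6, -2.0]
gripper_width: 0.032
```

>>> {"method": "jog_arm", "body": {"moves": [{"delta_pos": [0, 0.02, 0], "yaw": 7}, {"delta_pos": [0, 0.025, -0.02], "yaw": 14}, {"delta_pos": [0, 0.025, -0.05], "yaw": 14}, {"delta_pos": [0, 0.025, -0.08], "yaw": 14}, {"delta_pos": [0, 0.025, -0.1], "yaw": 14}, {"delta_pos": [0, 0.025, -0.1], "yaw": 14}, {"delta_pos": [0, 0.025, -0.1], "yaw": 14}]}}

```text
time_s: 37.18
tool_pos: [0.4559, 0.3839, 0.0773]
tcp_rot: [-0.001, 0.034, 0.999, -0.001]
force: [0.2, -0.4, -1.5]
gripper_width: 0.0314
```

Run:
```python
from h import *
s=bot.read_state(); w=grab_frame('wrist')
print(s['time_s'],s['tool_pos'],s['tcp_rot'],s['gripper_width'],s['force'])
q=s['tcp_rot'];y=RQ(q)[:,1];print('jaw',np.degrees(np.arctan2(y[1],y[0])))
cv2.imwrite('pics/w22.png',cv2.convertScaleAbs(w[:,:,::-1],alpha=1.4,beta=10))
```

```text
37.1833 [0.4559 0.3839 0.0773] [-0.0008  0.0337  0.9994 -0.0009] 0.03143784971340697 [ 0.2239 -0.3572 -1.5053]
jaw 86.13572454257005
```

View pics/w22.png

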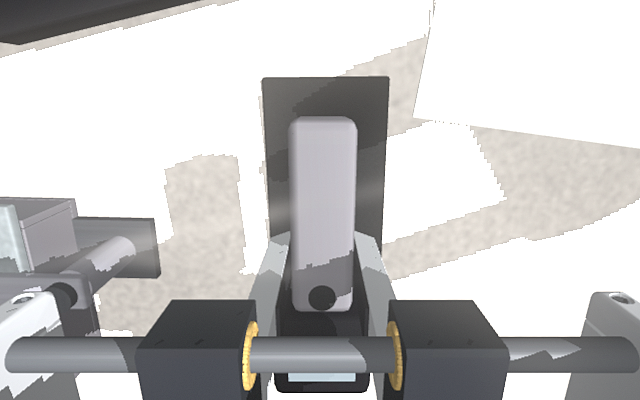

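>>> {"method": "jog_arm", "body": {"moves": [{"delta_pos": [0.0005, 0.0005, -0.03], "yaw": 0}, {"delta_pos": [0.0005, 0.0005, -0.05], "yaw": 0}, {"delta_pos": [0.0005, 0.0005, -0.06], "yaw": 0}, {"delta_pos": [0.0005, 0.0005, -0.064], "yaw": 0}, {"delta_pos": [0.0005, 0.0005, -0.066], "yaw": 0}, {"delta_pos": [0.0005, 0.0005, -0.067], "yaw": 0}, {"delta_pos": [0.0005, 0.0005, -0.068], "yaw": 0}, {"delta_pos": [0.0005, 0.0005, -0.068], "yaw": 0}]}}

```text
time_s: 37.9
tool_pos: [0.4574, 0.3856, 0.0109]
tcp_rot: [0.001, 0.033, 0.999, 0.001]
force: [-0.2, -1.2, -1.8]
gripper_width: 0.032
```

>>> {"method": "jog_arm", "body": {"moves": [{"delta_pos": [-0.0005, -0.001, -0.001], "yaw": 0}, {"delta_pos": [-0.0005, -0.001, -0.002], "yaw": 0}, {"delta_pos": [-0.0005, -0.001, -0.0025], "yaw": 0}, {"delta_pos": [-0.0005, -0.001, -0.0025], "yaw": 0}]}}

```text
time_s: 38.23
tool_pos: [0.4565, 0.3842, 0.0086]
tcp_rot: [0.0, 0.034, 0.999, 0.0]
force: [-1.4, -0.8, 6.8]
gripper_width: 0.0317
```

Contact. Releasing and lifting straight up.

>>> {"method": "jog_arm", "body": {"moves": [{"delta_pos": [0, 0, 0], "yaw": 0}, {"delta_pos": [0, 0, 0], "yaw": 0}, {"delta_pos": [0, 0, 0], "yaw": 0}, {"delta_pos": [0, 0, 0], "yaw": 0}, {"delta_pos": [0, 0, 0.03], "yaw": 0}, {"delta_pos": [0, 0, 0.07], "yaw": 0}, {"delta_pos": [0, 0, 0.11], "yaw": 0}, {"delta_pos": [0, 0, 0.15], "yaw": 0}, {"delta_pos": [0, 0, 0.19], "yaw": 0}, {"delta_pos": [0.04, 0, 0.23], "yaw": 0}, {"delta_pos": [0.04, 0, 0.25], "yaw": 0}, {"delta_pos": [0.04, 0, 0.25], "yaw": 0}], "claw": 0.3}}

```text
time_s: 39.23
tool_pos: [0.5024, 0.3847, 0.2642]
tcp_rot: [0.006, 0.035, 0.999, 0.003]
force: [1.1, 0.3, 0.0]
gripper_width: 0.0658
```

Run:
```python
from h import *
s=bot.read_state(); w=grab_frame('wrist'); sc=grab_frame('scene')
import pickle; pickle.dump(s,open('s23.pkl','wb'))
print(s['time_s'],s['tool_pos'],s['tcp_rot'],s['gripper_width'])
cv2.imwrite('pics/w23.png',cv2.convertScaleAbs(w[:,:,::-1],alpha=1.4,beta=10))
cv2.imwrite('pics/s23.png',cv2.resize(sc[60:340,130:530,::-1],None,fx=2,fy=2,interpolation=cv2.INTER_CUBIC))
```

```text
39.2333 [0.5024 0.3847 0.2642] [0.0057 0.0347 0.9994 0.0033] 0.06584133590694462
```

View pics/w23.png

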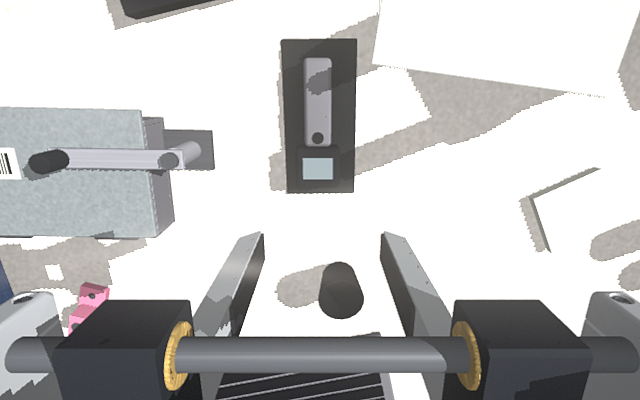

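View pics/s23.png

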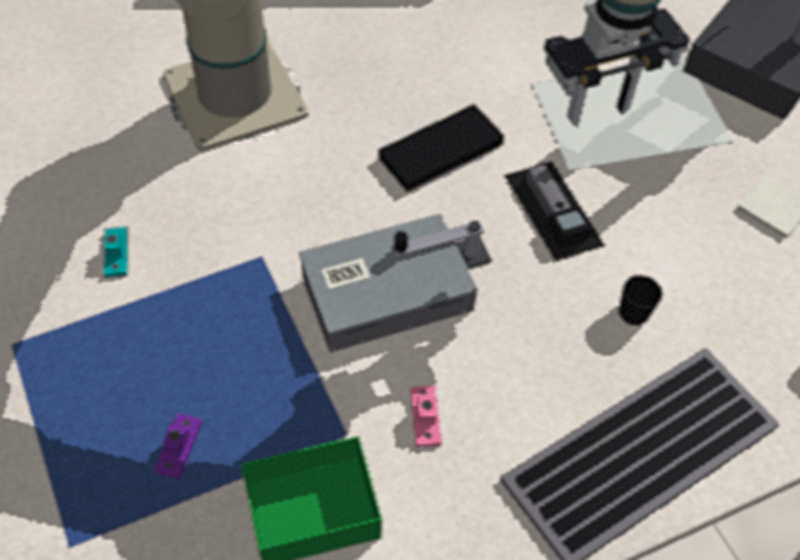

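Run:
```python
from h import *
import pickle
C=cam('wrist',pickle.load(open('s23.pkl','rb')))
p=ray(C,[[281,39],[355.5,39.5],[354.5,193],[285,191]],.004); print('pad',p.mean(0))
a=ray(C,[[318,57]],.034)[0];b=ray(C,[[318,150]],.036)[0];h=ray(C,[[299,147],[336,147]],.038);e=ray(C,[[318,187]],.03);print(a,b,h,e,(a+e[0])/2)
```

```text
pad [0.4556 0.3846 0.004 ]
[0.3842 0.3886 0.034 ] [0.4868 0.3811 0.036 ] [[0.4813 0.3591 0.038 ]
 [0.4844 0.4025 0.038 ]] [[0.534  0.3776 0.03  ]] [0.4591 0.3831 0.032 ]
```

Run:
```python
from h import *
print(ticket.sign_off())
```

```text
the job is handed in; nothing more can be done
None
```

The job is done and handed in at about 39 s of the 210 s allowed, with the arm raised and touching nothing. The sign-off gives no verdict.

- **Brackets:** There were three, and each now lies foot down in its own bay. The wrist view before I closed the lid showed all three in place. I left the purple, pink and turquoise look-alikes where they were.
- **Lid and bar:** The lid closed onto its rim and resisted a 9 N push at 58.7 mm. I swung the bar only after that, and it measured within 1° of straight across.
- **Reader hold:** The reader had been knocked to the edge of its pad, so I measured it again before gripping it. It then stayed level and still for over 3 s, about 6 cm above the label. Its position matched the label's to about 2–3 mm in the scene view.
- **Reader return:** It is back flat on the pad. My last check put its middle about 3 mm from the pad's centre and its direction within about 1° of the pad's, which is close to the measuring error.
- **Other things:** I did not touch the cup, green bin or black flat box. I saw no slip of the grip in the readings.

The one disagreement was one wrist view that put the label's direction about 2.5° off the case's. That reading was noisy, so I used the case's direction.

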